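# Take the middle tray out of a clipped damp-box stack

## Robot

A 6-joint arm with a two-finger parallel gripper is mounted at the origin on a cart in front of the work surface, level with it; the furniture and walls round the work are solid. World frame = base frame: x ahead of the robot, y to its left, z up, the work surface at z = 0. Lengths are in m, angles in rad, forces in N, time in s.
With the tool pointing down it reaches from about 0.35 to 0.875 m from the base axis. Payload 15.5 kg.
Tool frame: the origin (TCP) lies between the finger pads; the fingertips stand ctrl.tips_ahead ahead of it and the grasp point (between the pads) lies 11 mm behind it (ctrl.tips_ahead is the distance from the TCP to the fingertips, in m); x points along the fingers, y is the direction in which the jaws open and shut, and the axes are right-handed (so a half turn about x gives the same grasp; the last joint's range is limited). The gripper opens to 85 mm and grips with 20 to 120 N. Pads are 22 mm wide; open, the fingers measure 114 mm over their backs; the gripper's body (76 mm by 85 mm) begins 54 mm behind the grasp point. The pads swing forward as they close: fully open they stand 13 mm farther back than shut.
Start: joints at [-1.331, 0.494, 1.345, -0, 1.302, -0.096], TCP at [0.205, -0.59, 0.239] pointing down, gripper open.
Joint ranges: [-2.91, 2.91], [-0.82, 2.16], [0.22, 2.67], [-1.22, 4.37], [0.12, 2.79], [-3.08, 3.08]. Speed limits (rad/s): [1.89, 1.89, 2.57, 3.01, 3.01, 3.01].

## Interface

Orientations are given as a unit quaternion [x, y, z, w].
In Python, from workcell import ctrl gives the robot as it stands. The module is installed in compiled form; this text tells all that it offers.
- The arm moves only by the tool jog_arm, never from a script. Its argument "plan" is a list of rows, each an object with "xyz": the shift along the tool's x, y, z in m, a list of three; "rotation": the turn, a rotation vector about the tool's x, y, z in degrees, a list of three. In form: [{"xyz": [dx, dy, dz], "rotation": [rx, ry, rz]}, ...]. A call has 1 to 5 rows; each row shifts and turns the commanded pose from where the row before left it, along the tool's axes as they then stand; what a row does not reach is not made up. A row lasts 1/10 s, in which the tool goes at most 50 mm and 8.59 degrees, less where a joint would pass 70% of its speed; a pose out of reach is approached as far as the arm can. A call is refused whole if a number of a shift passes 0.05 or a number of a turn 8.59, either way. A call with a gripper value outside its range is refused whole. "fingers" is the finger opening in m, from 0 to 0.0854, set as the call begins (left out, the last holds). The fingers move at their own pace and stop on an object; "grip_force" is the grip in N (left out, the last holds). Time passes only in rows, so rows that do not move let the fingers close. It gives the time, the measured TCP pose, the force and the opening at its end, in the units of the state.
- ctrl.sense(): the state, without advancing time (a new reading comes with each control period).
- ctrl.camera(name): name is "side" or "top"; returns the picture (384x512x3 uint8, blue, green, red); there is no depth.
- ctrl.get_calibration(name): a dict with "K" (3x3 intrinsics, pixels), "origin" and "rotation" of the camera in the world. Camera axes: x right, y up, looking along -z (the intrinsics and any distortion apply to the point x, -y, -z); pixel columns grow to the right and rows downward; lengths in m; the calibration is good to about 2 mm. A picture is of the moment at which its call begins. get_calibration takes no time and is no camera call.
- ctrl.sign_off(): hands the job in, once; it reports no verdict.
Trained networks look in the newest picture that a camera, given by its name, has taken for a name from the list of things; names that differ only in an ending like _2 or _b are one class to them, and where a whole thing is asked for, a point or a joint stands for the part that bears it (a point fixed in the world has none). Each returns a list of dicts, best first, with "confidence" (0 to 1); they miss things now and then, are a little off and sometimes report something else, mostly with a low value. They report only what shows in the picture. A call takes as long as a camera call. They do not tell look-alikes from the thing itself.
- ctrl.silhouettes(camera, name): "mask" (384x512 bool, what is visible of it) and "bbox" ([left, top, right, bottom] in pixels, round what is visible of it).
The state is a dict: "time_s": time; "joints": joint angles; "dq": joint speeds; "effort": joint torques, N m; "ee_pos": TCP position; "tool_rot": TCP orientation; "contact_force": force on the tool from outside, world axes, zero at the start; "wrist_torque": the same for the moment, N m; "grip_width": finger opening in m.
Only numpy, scipy, OpenCV 4.12 (cv2) and the standard library are available. Lean on these libraries where they do the work, as an engineer would, in place of code of your own. Each camera call takes 0.05 s, during which the arm holds its last target.

## Task

Squeeze the two orange side tabs to unclip the white top tray, lift it off the stack by itself and set it aside, then take out the blue middle tray with its scallop and stand it on the cork mat, centred and lengthways with the mat. Then put the top tray straight back on the grey bottom tray, which stays where it stands, and push it down against its rubber seal, firmly but without forcing it, until both tabs snap in and it stays down when you let go. Keep everything that lies in the trays in them and leave the other things alone; set things down, do not drop them.

Things in the scene. Friction and masses are not known exactly. Their poses are not given: they have to be found in the camera images.
- bottom_tray: Grey tray, lowest of the stack, loose (0.5 kg), 130 (x) x 56 (y) x 54 mm high, holding a scallop. Origin: centre of its underside, z up. Rim at 54 mm, floor at 17, walls 3 thick: cavity 124 x 50. Halfway along each long wall an inner lip, 44 long, 3 thick, just under the rim, reaches to 21 mm from the middle line; the top tray hooks under it.
- middle_tray: Blue tray, same shape as the grey one, 0.2 kg, holding a scallop. Origin: centre of its underside, z up. Its two round-edged end feet (14 mm deep, 121 x 48 overall) drop into the tray below with 1 to 1.5 mm play: stacked, its origin is 40 mm above that tray's. Only the top tray is clipped to it. Grip the plain long sides (56 mm apart) halfway along, in the upper 35 mm, clear of the tray below.
- top_tray: White open tray, 0.2 kg, 130 (x) x 56 (y) mm, rim at 50, floor at 23. Orange side tabs. A handle bar, 12 wide, 56 to 65 high, runs above its middle line. Origin: centre of its underside, z up. Set aside it stands on two round-edged end feet (121 x 48 overall), lower than its hooks. Origin 40 mm above that of the tray below when clipped, 43 to 47 when only laid on, 38 at the firm stop.
- tab_left (a joint): Left (+y of the top tray) orange tab: slides straight inwards, 0 = out (hooked), 0.0053 m = squeezed to its stop; spring 2 to 4 N. From 0.004 m on the hook is clear of the lip: squeeze both tabs fully and lift. To clip on, leave the tabs free and push down on the handle bar: the hooks' ramps snap past the lips at 8 to 15 N in all, varying; feel for it.
- tab_right (a joint): The same for the right (-y) tab.
- tab_left_pad (a point): Middle of the outer face of the left tab's pad, which is 28 mm long (along the tray's x) and 30 mm high (19 to 49 mm above the top tray's origin) and stands 34 mm out from the tray's middle line: 68 mm over both pads, about 57 mm when squeezed. Its inner face is 26 mm from the middle line.
- tab_right_pad (a point): The same for the right tab.
- seal (a joint): Springy black rubber seal under the top tray, resting on the rim of the tray below: -0.0035 m = not compressed, 0 = as when clipped, 0.0018 = firm stop; it pushes up with 2.5, 5 and 6 N there, so a tray that is not hooked rises again.
- cork_mat: Cork mat fixed to the worktop, 160 (its x) x 100 (its y) x 4 mm. Origin: centre of its underside. A tray on it has its origin 4 mm above the mat's.
- scallop_middle: Ceramic scallop, about 76 x 40 x 17 mm, lying in the blue tray. Origin: centre of its underside.
- scallop_bottom: Ceramic scallop, about 81 x 42 x 18 mm, lying in the grey tray; unseen until the trays above are off. Origin: centre of its underside.
- blue_scraper: Blue plastic clay scraper, 100 x 14 x 8 mm, lying loose in the top tray. Origin: centre of its underside.
- rib: Wooden throwing rib, 58 x 109 x 8 mm, lying flat; leave alone. Origin: centre of its underside.
- stamp: Turned wooden stamp, 33 mm across, 62 mm high; leave alone. Origin: centre of its underside.
- kidney: Red rubber kidney, 52 x 100 x 8 mm, lying flat; leave alone. Origin: centre of its underside.
Things that resemble listed ones, but are neither listed nor needed, are in the scene too. Leave any green look-alike of the blue_scraper alone.

How it is judged:
On the way, in this order (a step that is already met when the one before it is completed fails the run):
1. the top tray has been unclipped and set down beside the stack, while the blue tray still sits in the grey one (horizontal distance between top_tray and bottom_tray above 0.08 m and height (world z) of top_tray below 0.025 m and horizontal distance between middle_tray and bottom_tray below 0.005 m and z of middle_tray in the frame of bottom_tray below 0.043 m), for 0.2 s.
2. the blue tray stands on the cork mat, centred and lengthways, while the top tray is still off the stack (horizontal distance between middle_tray and cork_mat below 0.022 m and angle between the x axis of middle_tray and the x axis of cork_mat, either way round below 0.2 rad and z of middle_tray in the frame of cork_mat below 0.007 m and angle between middle_tray's own z axis and vertical below 0.04 rad and horizontal distance between top_tray and bottom_tray above 0.08 m), for 0.2 s.
At the end, for the whole second after the job is handed in: Blue tray upright on the mat (22 mm, 0.2 rad of its centre and direction). Top tray clipped on the grey one: centred within 5 mm, origins 37 to 41.6 mm apart in height, level with it (0.035 rad) and aligned (0.1 rad), tabs out. All at rest, the scallops and scraper still in their trays (horizontal distance between middle_tray and cork_mat below 0.022 m and angle between the x axis of middle_tray and the x axis of cork_mat, either way round below 0.2 rad and z of middle_tray in the frame of cork_mat below 0.007 m and angle between each of middle_tray, bottom_tray's own z axis and vertical below 0.04 rad and horizontal distance between top_tray and bottom_tray below 0.005 m and z of top_tray in the frame of bottom_tray between 0.037 and 0.0416 m and angle between the z axis of top_tray and the z axis of bottom_tray, either way round below 0.035 rad and angle between the x axis of top_tray and the x axis of bottom_tray, either way round below 0.1 rad and value of joint each of tab_left, tab_right below 0.0015 m and linear speed of each of top_tray, middle_tray below 0.01 m/s and horizontal distance between scallop_middle and middle_tray below 0.045 m and z of scallop_middle in the frame of middle_tray between 0.01 and 0.04 m and horizontal distance between scallop_bottom and bottom_tray below 0.045 m and z of scallop_bottom in the frame of bottom_tray between 0.01 and 0.04 m and horizontal distance between blue_scraper and top_tray below 0.045 m and z of blue_scraper in the frame of top_tray between 0.018 and 0.045 m); the robot touches nothing.
It fails at once if the top tray or the blue tray is dropped (falls faster than 0.5 m/s out of the fingers) ((linear speed of top_tray above 0.5 m/s and contact force between the fingers and top_tray below 0.05 N) or (linear speed of middle_tray above 0.5 m/s and contact force between the fingers and middle_tray below 0.05 N)).
It fails at once if the grey bottom tray is shifted by more than 25 mm or lifted off the worktop (distance of bottom_tray from where it was at the start of the episode above 0.025 m or height (world z) of bottom_tray above 0.012 m).
It fails at once if the top tray is forced down on the grey tray with more than 60 N (contact force between top_tray and bottom_tray above 60 N).
It fails at once if a bystander (rib, stamp or kidney) is moved more than 20 mm (distance of any of rib, stamp, kidney from where it was at the start of the episode above 0.02 m).
It fails at once if a tray with things in it is tipped by more than 0.5 rad (angle between any of top_tray, middle_tray, bottom_tray's own z axis and vertical above 0.5 rad).
It also fails if it takes over 64 s, if anything falls off the work surface, if the arm or the gripper's body presses on something with over 40 N, if the wrist force passes 120 N, or if a joint passes its speed limit or range.

## Working session

There is one attempt and no reset: what is moved stays moved. The work goes in short steps, Python scripts to look and compute and a tool call to move; the robot and the scene stay as the last step left them, time stands still between calls to the robot, and variables do not carry over. Pictures are saved under pics/ and viewed, and the job is handed in when it is done.

Besides the shell and the picture viewer there is one more tool, called after ">>>" by a JSON object that holds its "api" and its "payload". jog_arm: Moves the arm, as the interface text tells. Its arguments: {"type":"object","properties":{"plan":{"type":"array","items":{"type":"object","properties":{"xyz":{"type":"array","items":{"type":"number"}},"rotation":{"type":"array","items":{"type":"number"}}}}},"fingers":{"type":"number"},"grip_force":{"type":"number"}},"required":["plan"]}

```bash
mkdir -p pics; python3 - <<'E'
from workcell import ctrl
import cv2
print(ctrl.sense(), ctrl.tips_ahead)
for n in ["side","top"]:
    im=ctrl.camera(n); cv2.imwrite(f"pics/{n}0.png",im)
    c=ctrl.get_calibration(n); print(n,c)
E
```

```text
{'time_s': 0.0, 'joints': array([-1.33154159e+00,  4.94178528e-01,  1.34611845e+00, -1.22711713e-05,
        1.30250919e+00, -9.55136653e-02]), 'dq': array([ 5.98296739e-05, -9.09844279e-04, -7.23078563e-04,  2.01268562e-03,
        3.81984689e-04, -8.15162707e-04]), 'effort': array([-3.51950068e-03, -8.82154298e+01, -3.83870244e+01, -3.49609782e-04,
        1.01387300e-02,  1.12847749e-05]), 'ee_pos': array([ 0.2052528 , -0.58996881,  0.23870744]), 'tool_rot': array([-0.69718891, -0.11823534,  0.69725888, -0.11738007]), 'contact_force': array([ 0.46968853,  0.53234304, -0.40123811]), 'wrist_torque': array([ 0.0231735 , -0.01026151,  0.00356663]), 'grip_width': 0.0853448223513156} 0.008
side {'K': array([[382.98574201,   0.        , 253.61647262],
       [  0.        , 382.98574201, 192.20913409],
       [  0.        ,   0.        ,   1.        ]]), 'origin': array([0.27749009, 0.72348257, 0.71312293]), 'rotation': array([-0.07418426,  0.41214125,  0.89022917, -0.17924372])}
top {'K': array([[350.72205795,   0.        , 251.20761962],
       [  0.        , 350.72205795, 191.53852615],
       [  0.        ,   0.        ,   1.        ]]), 'origin': array([0.35710164, 0.05243901, 0.94238175]), 'rotation': array([-0.0750707 ,  0.07790439,  0.71601856, -0.68964681])}
```

View pics/side0.png

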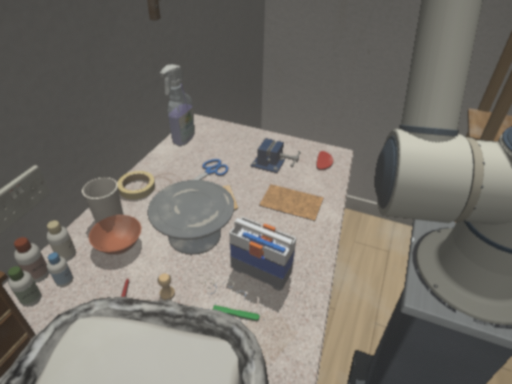

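View pics/top0.png

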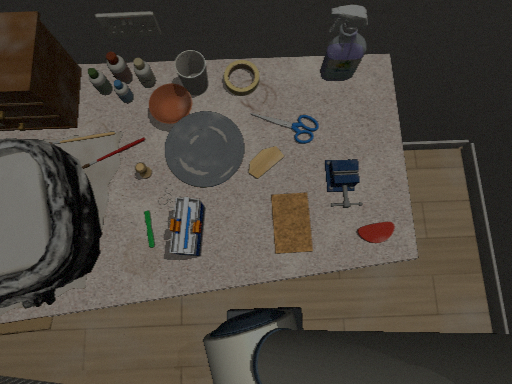

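```bash
cat > h.py <<'E'
import numpy as np, cv2
from scipy.spatial.transform import Rotation as R
from scipy.optimize import least_squares
from workcell import ctrl
def cal(n):
    c=ctrl.get_calibration(n); return c['K'],np.array(c['origin']),R.from_quat(c['rotation']).as_matrix()
def proj(n,P):
    K,o,M=cal(n); p=(np.atleast_2d(P)-o)@M; q=p*[1,-1,-1]; q=q@K.T; return q[:,:2]/q[:,2:]
def back(n,uv,z):
    K,o,M=cal(n); uv=np.atleast_2d(uv).astype(float)
    d=np.c_[uv,np.ones(len(uv))]@np.linalg.inv(K).T; d=(d*[1,-1,-1])@M.T
    return o+d*((z-o[2])/d[:,2])[:,None]
def box(x,y,z,yaw,lx,ly,h):
    c,s=np.cos(yaw),np.sin(yaw); a=np.array([[i*lx/2,j*ly/2] for i,j in((1,1),(-1,1),(-1,-1),(1,-1))])@np.array([[c,s],[-s,c]])
    return np.vstack([np.c_[a+[x,y],np.full(4,z+k)] for k in(0,h)])
def crop(im,x0,y0,x1,y1,f,name): cv2.imwrite('pics/'+name,cv2.resize(im[y0:y1,x0:x1],None,fx=f,fy=f,interpolation=cv2.INTER_CUBIC))
def st():
    s=ctrl.sense(); r=R.from_quat(s['tool_rot']).as_matrix(); print('t',s['time_s'].__round__(2),'p',s['ee_pos'].round(4),'x',r[:,0].round(4),'y',r[:,1].round(4),'F',s['contact_force'].round(2),'T',s['wrist_torque'].round(2),'w',round(s['grip_width'],4),'q',s['joints'].round(3)); return s,r
E
python3 - <<'E'
from h import *
for n in["side","top"]:
    im=ctrl.camera(n)
    if n=="top": crop(im,130,170,330,270,4,"top1.png")
    else: crop(im,150,150,350,300,4,"side1.png")
    for k in["top_tray","middle_tray","bottom_tray","cork_mat","tab_left_pad","blue_scraper","rib","stamp","kidney"]:
        for d in ctrl.silhouettes(n,k):
            m=d['mask'].astype(np.uint8); ys,xs=np.nonzero(m)
            if len(xs)==0: continue
            r=cv2.minAreaRect(np.c_[xs,ys].astype(np.float32))
            print(n,k,round(d['confidence'],2),d['bbox'],len(xs),'rect',np.round(r[0],1),np.round(r[1],1),round(r[2],1), 'z0',back(n,[r[0]],0).round(3))
            np.save(f'm_{n}_{k}.npy',d['mask']) if d['confidence']>.5 else 0
print(ctrl.sense()['time_s'])
E
```

```text
side top_tray 0.77 [230.2, 215.0, 296.5, 265.0] 1807 rect [261.7 240.4] [66.6 34.9] 25.6 z0 [[0.496 0.11  0.   ]]
side middle_tray 0.88 [230.1, 243.6, 291.9, 278.0] 692 rect [260.2 263. ] [62.6 23.8] 9.0 z0 [[0.473 0.178 0.   ]]
side bottom_tray 0.88 [229.7, 257.4, 291.3, 291.1] 691 rect [259.2 274.1] [63.  24.8] 9.5 z0 [[0.463 0.209 0.   ]]
side cork_mat 0.84 [260.1, 187.7, 322.3, 220.7] 1409 rect [290.6 201.7] [60.5 24.9] 14.6 z0 [[ 0.475 -0.056 -0.   ]]
side tab_left_pad 0.61 [249.6, 244.9, 259.9, 257.7] 161 rect [255.7 250.1] [16.5 11.2] 26.6 z0 [[0.498 0.146 0.   ]]
side tab_left_pad 0.56 [316.9, 148.9, 332.3, 168.7] 250 rect [324.6 161.1] [15.6 19.4] 12.5 z0 [[ 0.435 -0.284  0.   ]]
side blue_scraper 0.72 [214.1, 304.1, 258.3, 320.0] 293 rect [235.7 312.8] [45.3  7.6] 12.8 z0 [[0.471 0.321 0.   ]]
side blue_scraper 0.51 [241.5, 233.5, 282.8, 252.5] 276 rect [263.  242.4] [45.3  6.6] 22.6 z0 [[0.49  0.115 0.   ]]
side stamp 0.85 [155.9, 273.6, 176.3, 301.0] 324 rect [166.2 286.8] [26.3 14.8] 81.9 z0 [[0.64  0.322 0.   ]]
side kidney 0.52 [311.5, 150.7, 331.5, 165.8] 234 rect [32
[... 798 characters left out ...]
187.7 227. ] [ 4.8 36.3] 7.1 z0 [[0.473 0.219 0.   ]]
top rib 0.97 [248.7, 145.4, 282.7, 179.4] 634 rect [263.9 160.5] [19.1 37.6] 51.3 z0 [[0.652 0.006 0.   ]]
top rib 0.44 [133.6, 159.9, 152.0, 177.6] 182 rect [143.8 169.8] [17.7 11.3] 45.0 z0 [[0.638 0.342 0.   ]]
top stamp 0.48 [135.5, 161.6, 151.5, 173.0] 168 rect [143.5 170. ] [16.3 10.6] 45.0 z0 [[0.637 0.343 0.   ]]
top stamp 0.41 [199.5, 208.3, 205.6, 255.1] 7 rect [202.  229.5] [ 0.2 43.2] 5.4 z0 [[0.465 0.181 0.   ]]
top stamp 0.37 [171.2, 219.8, 180.7, 232.7] 119 rect [175. 225.] [12. 10.] 90.0 z0 [[0.48  0.253 0.   ]]
top kidney 0.97 [358.6, 218.9, 398.6, 245.2] 594 rect [376. 232.] [20. 36.] 90.0 z0 [[ 0.441 -0.286  0.   ]]
1.1
```

View pics/side1.png

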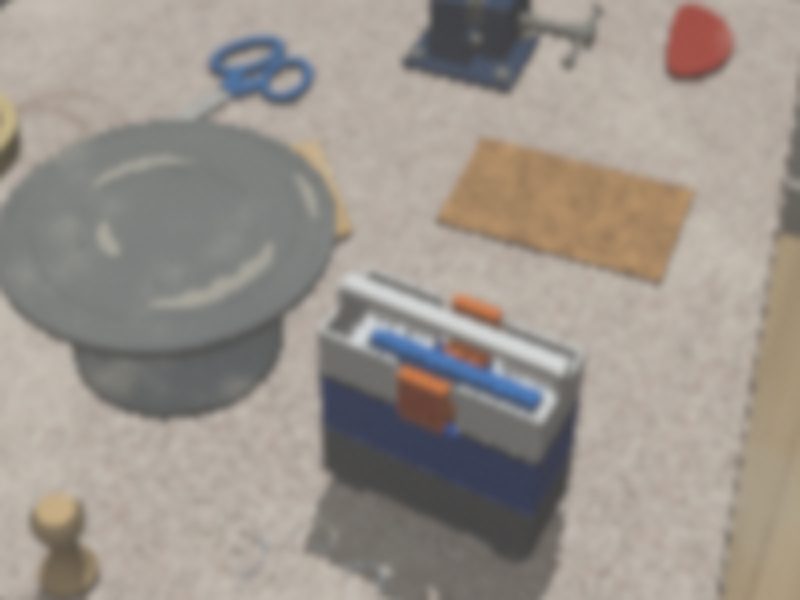

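View pics/top1.png

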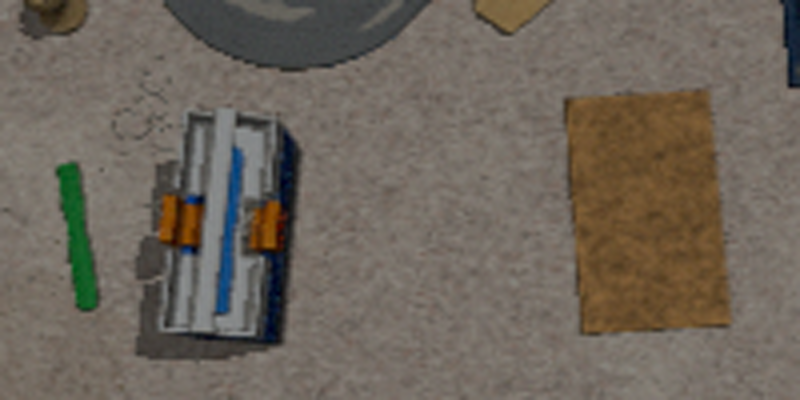

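```bash
cat > fit.py <<'E'
from h import *
from scipy.optimize import minimize
def polymask(n,groups,S=8,x0=0,y0=0,w=512,h=384):
    m=np.zeros((h*S,w*S),np.uint8)
    for g in groups:
        p=((proj(n,g)+.5-[x0,y0])*S).astype(np.float32)
        cv2.fillConvexPoly(m,np.round(cv2.convexHull(p)).astype(np.int32),1)
    return m.reshape(h,S,w,S).mean((1,3))
def fit(cams,masks,model,p0,scale=(.006,.006,.05)):
    pads={}
    for n,m in zip(cams,masks):
        ys,xs=np.nonzero(m); pads[n]=(int(max(0,xs.min()-15)),int(max(0,ys.min()-15)),int(min(512,xs.max()+15)),int(min(384,ys.max()+15)))
    def cost(p):
        c=0
        for n,m in zip(cams,masks):
            x0,y0,x1,y1=pads[n]; r=polymask(n,model(p),8,x0,y0,x1-x0,y1-y0); mm=m[y0:y1,x0:x1].astype(float)
            c+=1-np.minimum(r,mm).sum()/np.maximum(r,mm).sum()
        return c
    sim=np.array([p0]+[np.array(p0)+np.eye(3)[i]*scale[i] for i in range(3)])
    r=minimize(cost,p0,method='Nelder-Mead',options=dict(initial_simplex=sim,xatol=1e-5,fatol=1e-5,maxiter=200)); return r.x,r.fun
def trayparts(x,y,z,yaw,top=True):
    if top:return [box(x,y,z+.003,yaw,.130,.056,.047),box(x,y,z+.056,yaw,.130,.012,.009),box(x,y,z+.019,yaw,.028,.068,.030)]
    return [box(x,y,z,yaw,.130,.056,.054)]
E
python3 - <<'E'
from fit import *
L=lambda n,k:np.load(f'm_{n}_{k}.npy')
stack=lambda p:[box(p[0],p[1],.004,p[2],.13,.056,.126)]+trayparts(p[0],p[1],.08,p[2])[1:]
ms=L('side','top_tray')|L('side','middle_tray')|L('side','bottom_tray')|L('side','tab_left_pad')
mt=L('top','top_tray')|L('top','middle_tray')|L('top','tab_left_pad')
im={n:cv2.imread(f'pics/{n}0.png') for n in('side','top')}
for c,m in((['side'],[ms]),(['top'],[mt]),(['side','top'],[ms,mt])):
    print(c,fit(c,m,stack,[.48,.2,0.1]))
mat=lambda p:[box(p[0],p[1],0,p[2],.16,.1,.004)]
for c in(['side'],['top'],['side','top']):
    print('mat',c,fit(c,[L(n,'cork_mat') for n in c],mat,[.475,-.06,0.05]))
p,_=fit(['side','top'],[ms,mt],stack,[.48,.2,0.1]); q,_=fit(['side','top'],[L(n,'cork_mat') for n in('side','top')],mat,[.475,-.06,0.05])
for n,b in(('side',(150,150,350,300)),('top',(130,170,330,270))):
    x0,y0,x1,y1=b; I=cv2.resize(im[n][y0:y1,x0:x1],None,fx=4,fy=4,interpolation=cv2.INTER_CUBIC)
    for g in stack(p)+mat(q)+[box(p[0],p[1],.13,p[2],.13,.056,0)]:
        u=np.round((proj(n,g)+.5-[x0,y0])*4).astype(int)
        for i,j in((0,1),(1,2),(2,3),(3,0),(4,5),(5,6),(6,7),(7,4),(0,4),(1,5),(2,6),(3,7)): cv2.line(I,tuple(map(int,u[i])),tuple(map(int,u[j])),(0,255,0),1)
    cv2.imwrite(f'pics/{n}_ov.png',I)
E
```

```text
['side'] (array([ 0.46270863,  0.20326905, -0.09019686]), np.float64(0.19589667285971746))
['top'] (array([ 0.46412345,  0.20593255, -0.10561452]), np.float64(0.26766691928438224))
['side', 'top'] (array([ 0.46314613,  0.20469129, -0.10874332]), np.float64(0.46877598794456754))
mat ['side'] (array([ 0.47389866, -0.05645913,  0.02494991]), np.float64(0.0420745945714347))
mat ['top'] (array([ 0.47610743, -0.06016605,  0.01806603]), np.float64(0.04751924182310141))
mat ['side', 'top'] (array([ 0.47464977, -0.0589305 ,  0.0229436 ]), np.float64(0.12581910518972161))
```

View pics/side_ov.png

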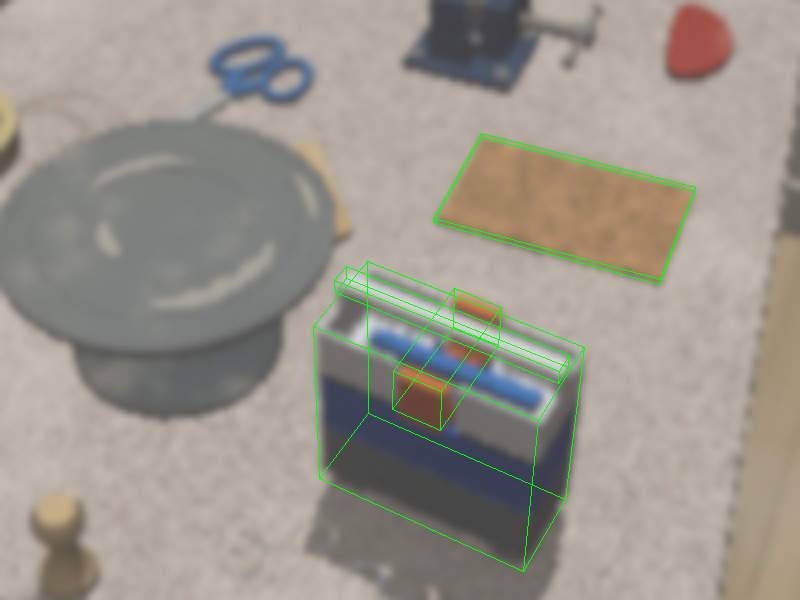

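View pics/top_ov.png

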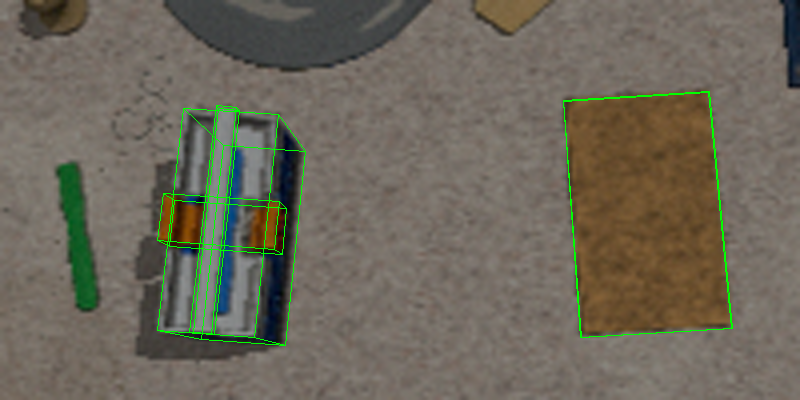

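```bash
cat >> h.py <<'E'
def goto(pos,yaw):
    """print remaining shift in tool axes (current) and turn about tool x; jaws along tray y of yaw"""
    s,r=st(); d=r.T@(np.array(pos)-s['ee_pos'])
    y=np.array([-np.sin(yaw),np.cos(yaw),0]); best=None
    for sg in(1,-1):
        X=np.array([0,0,-1.]); Y=sg*y; Z=np.cross(X,Y); G=np.c_[X,Y,Z]
        rv=np.degrees(R.from_matrix(r.T@G).as_rotvec())
        if best is None or np.linalg.norm(rv)<np.linalg.norm(best): best=rv;Gb=G
    print('tool shift',d.round(4),'rotvec deg',best.round(2),'shift in goal axes',(Gb.T@(np.array(pos)-s['ee_pos'])).round(4),'n rows',np.ceil(max(np.linalg.norm(d)/.05,np.linalg.norm(best)/8.59)))
E
python3 -c "
from h import *
goto([.4635,.2045,.24],-.108)"
```

```text
t 1.1 p [ 0.2054 -0.5903  0.2393] x [-0.  0. -1.] y [ 0.3285 -0.9445 -0.    ] F [-0.06  0.24  0.2 ] T [ 0.07 -0.02 -0.02] w 0.0853 q [-1.331  0.494  1.346 -0.     1.303 -0.095]
tool shift [-0.0007 -0.6659 -0.5049] rotvec deg [25.37  0.    0.  ] shift in goal axes [-7.00e-04 -8.18e-01 -1.71e-01] n rows 17.0
```

>>> {"api": "jog_arm", "payload": {"plan": [{"xyz": [0,-0.039,-0.03],"rotation": [8.45,0,0]},{"xyz": [0,-0.044,-0.02],"rotation": [8.45,0,0]},{"xyz": [0,-0.048,-0.014],"rotation": [8.45,0,0]},{"xyz": [0,-0.049,-0.01],"rotation": [0,0,0]},{"xyz": [0,-0.049,-0.01],"rotation": [0,0,0]}], "fingers": 0.0854}}

```text
time_s: 1.6
ee_pos: [0.2749, -0.351, 0.2394]
tool_rot: [0.706, -0.039, -0.706, -0.038]
contact_force: [0.9, 0.6, 0.7]
grip_width: 0.0853
```

```bash
python3 -c "
from h import *
goto([.4635,.2045,.24],-.108)"
```

```text
t 1.6 p [ 0.2749 -0.351   0.2394] x [ 3.e-04 -3.e-04 -1.e+00] y [-1.084e-01 -9.941e-01  3.000e-04] F [0.85 0.62 0.69] T [ 0.01 -0.02  0.04] w 0.0853 q [-1.041  0.242  1.765  0.     1.134  0.639]
tool shift [-0.0007 -0.5727 -0.1272] rotvec deg [-0.04 -0.02 -0.02] shift in goal axes [-0.0006 -0.5726 -0.1276] n rows 12.0
```

>>> {"api": "jog_arm", "payload": {"plan": [{"xyz": [0,-0.045,-0.015]},{"xyz": [0,-0.048,-0.012]},{"xyz": [0,-0.048,-0.01]},{"xyz": [0,-0.048,-0.01]},{"xyz": [0,-0.048,-0.01]}]}}

```text
validation failed for argument at $.pl...
```

>>> {"api": "jog_arm", "payload": {"plan": [{"xyz": [0,-0.048,-0.01]},{"xyz": [0,-0.048,-0.01]},{"xyz": [0,-0.048,-0.01]},{"xyz": [0,-0.048,-0.01]},{"xyz": [0,-0.048,-0.01]}]}}

```text
validation failed for argument at $.pl...
```

```bash
python3 -c "
from h import *
goto([.4635,.2045,.24],-.108)"
```

```text
t 1.6 p [ 0.2749 -0.351   0.2394] x [ 3.e-04 -3.e-04 -1.e+00] y [-1.084e-01 -9.941e-01  3.000e-04] F [0.85 0.62 0.69] T [ 0.01 -0.02  0.04] w 0.0853 q [-1.041  0.242  1.765  0.     1.134  0.639]
tool shift [-0.0007 -0.5727 -0.1272] rotvec deg [-0.04 -0.02 -0.02] shift in goal axes [-0.0006 -0.5726 -0.1276] n rows 12.0
```

Rotation must be present in each row.

>>> {"api": "jog_arm", "payload": {"plan": [{"xyz": [0,-0.045,-0.018],"rotation": [0,0,0]},{"xyz": [0,-0.048,-0.012],"rotation": [0,0,0]},{"xyz": [0,-0.048,-0.01],"rotation": [0,0,0]},{"xyz": [0,-0.048,-0.01],"rotation": [0,0,0]},{"xyz": [0,-0.048,-0.01],"rotation": [0,0,0]}]}}

```text
time_s: 2.1
ee_pos: [0.3602, -0.1219, 0.2396]
tool_rot: [0.706, -0.038, -0.706, -0.038]
contact_force: [1.9, -0.7, 0.1]
grip_width: 0.0856
```

>>> {"api": "jog_arm", "payload": {"plan": [{"xyz": [0,-0.048,-0.01],"rotation": [0,0,0]},{"xyz": [0,-0.048,-0.01],"rotation": [0,0,0]},{"xyz": [0,-0.048,-0.01],"rotation": [0,0,0]},{"xyz": [0,-0.048,-0.01],"rotation": [0,0,0]},{"xyz": [0,-0.048,-0.01],"rotation": [0,0,0]}]}}

```text
time_s: 2.6
ee_pos: [0.4357, 0.1118, 0.2396]
tool_rot: [0.706, -0.038, -0.706, -0.038]
contact_force: [1.0, -1.5, 0.3]
grip_width: 0.0853
```

```bash
python3 -c "
from h import *
goto([.4635,.2045,.24],-.108)"
```

```text
t 2.6 p [0.4357 0.1118 0.2396] x [ 8.e-04  0.e+00 -1.e+00] y [-1.071e-01 -9.942e-01 -1.000e-04] F [ 0.95 -1.54  0.25] T [-0.08 -0.   -0.02] w 0.0853 q [ 0.118  0.248  1.756 -0.     1.137  1.797]
tool shift [-0.0004 -0.0951 -0.0177] rotvec deg [ 0.04 -0.05  0.01] shift in goal axes [-0.0004 -0.0951 -0.0176] n rows 2.0
```

>>> {"api": "jog_arm", "payload": {"plan": [{"xyz": [0,-0.048,-0.01],"rotation": [0,0,0]},{"xyz": [0,-0.047,-0.008],"rotation": [0,0,0]},{"xyz": [0.03,0,0],"rotation": [0,0,0]},{"xyz": [0.03,0,0],"rotation": [0,0,0]},{"xyz": [0,0,0],"rotation": [0,0,0]}]}}

```text
time_s: 3.1
ee_pos: [0.4616, 0.2019, 0.1766]
tool_rot: [-0.704, 0.038, 0.708, 0.037]
contact_force: [0.2, 0.7, 1.0]
grip_width: 0.0853
```

```bash
python3 -c "
from h import *
goto([.4635,.2045,.109],-.108)
crop(ctrl.camera('side'),150,130,350,280,4,'s2.png')
crop(ctrl.camera('top'),130,150,330,300,4,'t2.png')"
```

```text
t 3.1 p [0.4616 0.2019 0.1766] x [-0.0052 -0.0016 -1.    ] y [-0.1067 -0.9943  0.0022] F [0.16 0.72 1.  ] T [-0.02 -0.01  0.  ] w 0.0853 q [ 0.294  0.406  1.714 -0.     1.028  1.971]
tool shift [ 0.0675 -0.003  -0.0019] rotvec deg [ 0.06  0.29 -0.13] shift in goal axes [ 0.0676 -0.0028 -0.0016] n rows 2.0
```

View pics/s2.png

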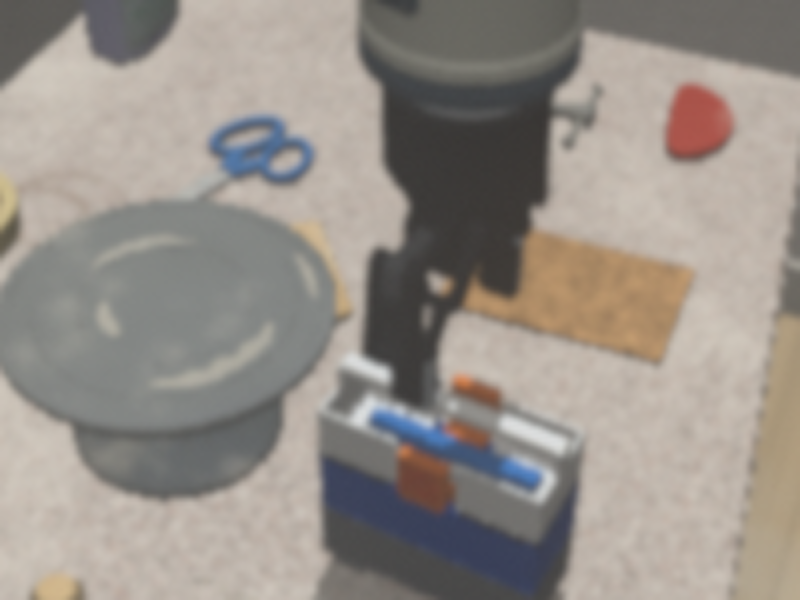

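View pics/t2.png

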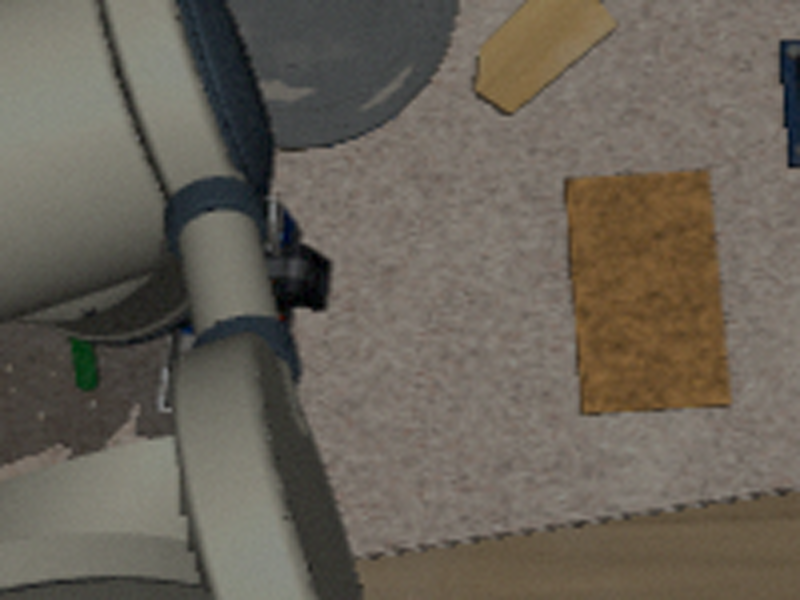

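```bash
python3 -c "
from h import *
goto([.4635,.2045,.109],-.108)
s=ctrl.sense();r=R.from_quat(s['tool_rot']).as_matrix()
for sg in(-1,1):
  for z in (-.011,.011):
    P=s['ee_pos']+r@np.array([.008,sg*.0427,z]);P2=s['ee_pos']+r@np.array([.008,sg*.057,z]);P3=s['ee_pos']+r@np.array([-.005,sg*.0427,z])
    print(sg,((proj('side',[P,P2,P3])+.5-[150,130])*4).round(0).tolist(),((proj('top',[P,P2])+.5-[130,150])*4).round(0).tolist())
"
```

```text
t 3.2 p [0.4635 0.202  0.1797] x [-8.e-04 -2.e-04 -1.e+00] y [-1.076e-01 -9.942e-01  3.000e-04] F [-0.38  1.24 -0.46] T [-0.03 -0.02  0.01] w 0.0856 q [ 0.293  0.402  1.709 -0.     1.031  1.971]
tool shift [ 0.0707 -0.0025  0.0002] rotvec deg [ 0.01  0.04 -0.02] shift in goal axes [ 0.0707 -0.0025  0.0003] n rows 2.0
-1 [[391.0, 401.0], [377.0, 420.0], [392.0, 383.0]] [[135.0, 265.0], [109.0, 263.0]]
-1 [[431.0, 418.0], [417.0, 437.0], [432.0, 399.0]] [[130.0, 305.0], [104.0, 303.0]]
1 [[471.0, 299.0], [483.0, 283.0], [472.0, 280.0]] [[288.0, 276.0], [314.0, 278.0]]
1 [[508.0, 313.0], [520.0, 297.0], [510.0, 294.0]] [[284.0, 316.0], [310.0, 317.0]]
```

>>> {"api": "jog_arm", "payload": {"plan": [{"xyz": [0.02,-0.0025,0],"rotation": [0,0,0]},{"xyz": [0.03,0,0],"rotation": [0,0,0]},{"xyz": [0.028,0,0],"rotation": [0,0,0]},{"xyz": [0,0,0],"rotation": [0,0,0]},{"xyz": [0,0,0],"rotation": [0,0,0]}]}}

```text
time_s: 3.7
ee_pos: [0.4646, 0.2045, 0.1028]
tool_rot: [0.706, -0.038, -0.706, -0.038]
contact_force: [0.3, 0.3, 1.2]
grip_width: 0.0852
```

```bash
python3 -c "
from h import *
goto([.4635,.2045,.102],-.108)
crop(ctrl.camera('side'),150,130,350,280,4,'s3.png')"
```

```text
t 3.7 p [0.4646 0.2045 0.1028] x [ 1.e-03  3.e-04 -1.e+00] y [-1.079e-01 -9.942e-01 -4.000e-04] F [0.33 0.31 1.17] T [ 0.04 -0.06  0.03] w 0.0852 q [0.297 0.52  1.782 0.    0.838 1.976]
tool shift [0.0008 0.0001 0.0011] rotvec deg [-0.01 -0.05  0.02] shift in goal axes [0.0008 0.0001 0.0011] n rows 1.0
```

View pics/s3.png

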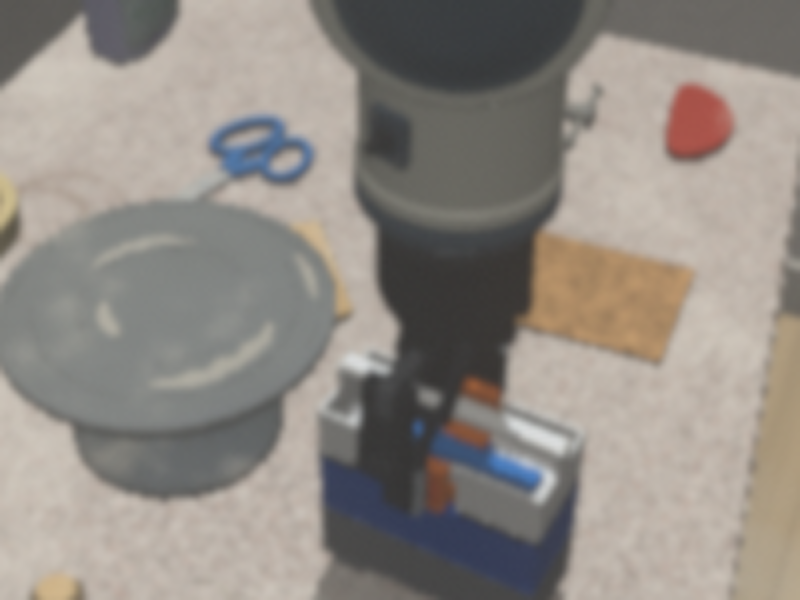

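```bash
python3 -c "
from h import *
I=cv2.imread('pics/s3.png')
s=ctrl.sense();r=R.from_quat(s['tool_rot']).as_matrix()
for sg in(-1,1):
    P=[s['ee_pos']+r@np.array([a,sg*b,z]) for a in(-.005,-.03) for b,z in((.0427,-.011),(.0427,.011),(.057,.011),(.057,-.011))]
    u=np.round((proj('side',P)+.5-[150,130])*4).astype(int)
    for i,j in((0,1),(1,2),(2,3),(3,0),(4,5),(5,6),(6,7),(7,4),(0,4),(1,5),(2,6),(3,7)): cv2.line(I,tuple(map(int,u[i])),tuple(map(int,u[j])),(0,255,0),1)
for g in [box(.4635,.2045,.099,-.108,.028,.068,.030)]:
    u=np.round((proj('side',g)+.5-[150,130])*4).astype(int)
    for i,j in((0,1),(1,2),(2,3),(3,0),(4,5),(5,6),(6,7),(7,4),(0,4),(1,5),(2,6),(3,7)): cv2.line(I,tuple(map(int,u[i])),tuple(map(int,u[j])),(255,255,0),1)
cv2.imwrite('pics/s3o.png',cv2.resize(I[280:560,280:600],None,fx=2.5,fy=2,))
"
```

```text
(no output)
```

View pics/s3o.png

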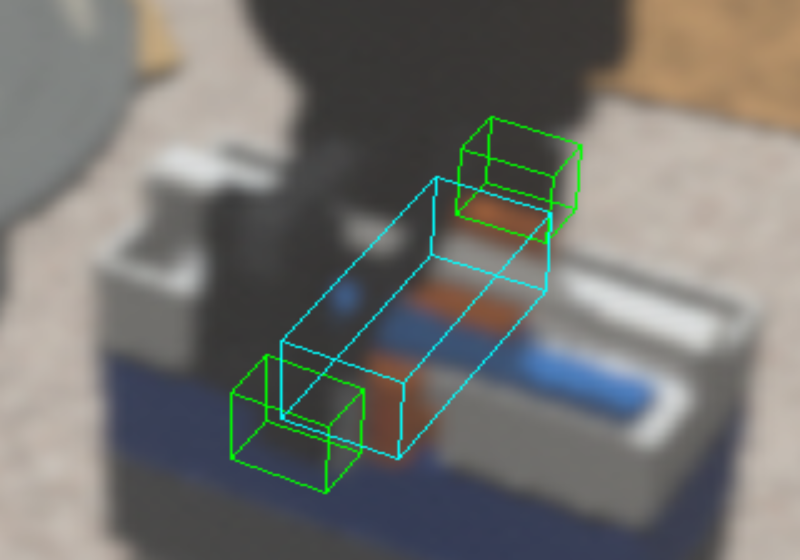

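>>> {"api": "jog_arm", "payload": {"plan": [{"xyz": [0,0,0.0025],"rotation": [0,0,0]},{"xyz": [0,0,0],"rotation": [0,0,0]},{"xyz": [0,0,0],"rotation": [0,0,0]},{"xyz": [0,0,0],"rotation": [0,0,0]},{"xyz": [0,0,0],"rotation": [0,0,0]}], "fingers": 0.04, "grip_force": 35}}

```text
time_s: 4.25
ee_pos: [0.4618, 0.205, 0.1029]
tool_rot: [0.707, -0.038, -0.705, -0.038]
contact_force: [-4.3, -1.1, 23.0]
grip_width: 0.0555
```

```bash
python3 -c "
from h import *
goto([.462,.2045,.102],-.108);print(ctrl.tips_ahead)"
```

```text
t 4.25 p [0.4618 0.205  0.1029] x [ 2.e-03  5.e-04 -1.e+00] y [-1.072e-01 -9.942e-01 -7.000e-04] F [-4.31 -1.12 23.03] T [-0.4   0.74  0.05] w 0.0555 q [ 0.3    0.517  1.789 -0.     0.834  1.978]
tool shift [ 0.0009  0.0005 -0.0002] rotvec deg [ 0.03 -0.11  0.04] shift in goal axes [ 0.0009  0.0005 -0.0002] n rows 1.0
0.008
```

```bash
python3 -c "
from h import *
I=ctrl.camera('side');crop(I,200,190,320,280,6,'s4.png');st()
"
```

```text
t 4.3 p [0.4618 0.205  0.1029] x [ 2.e-03  5.e-04 -1.e+00] y [-1.072e-01 -9.942e-01 -7.000e-04] F [-4.03 -2.03 23.54] T [-0.42  0.72  0.05] w 0.0558 q [ 0.3    0.517  1.789 -0.     0.834  1.978]
```

View pics/s4.png

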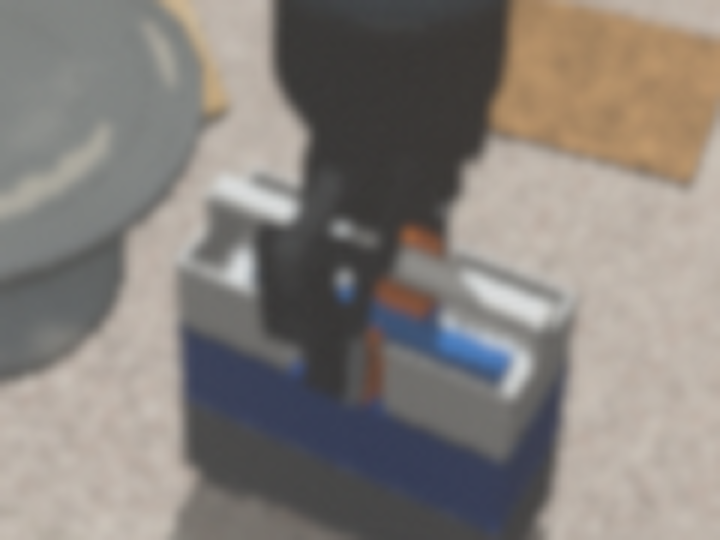

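>>> {"api": "jog_arm", "payload": {"plan": [{"xyz": [-0.003,0,0],"rotation": [0,0,0]},{"xyz": [-0.003,0,0],"rotation": [0,0,0]},{"xyz": [-0.003,0,0],"rotation": [0,0,0]},{"xyz": [-0.003,0,0],"rotation": [0,0,0]},{"xyz": [-0.003,0,0],"rotation": [0,0,0]}]}}

```text
time_s: 4.8
ee_pos: [0.4612, 0.2048, 0.1165]
tool_rot: [-0.706, 0.038, 0.706, 0.038]
contact_force: [-0.3, -0.4, -2.6]
grip_width: 0.0546
```

```bash
python3 -c "
from h import *
I=ctrl.camera('side');crop(I,200,190,320,280,6,'s5.png');st()
"
```

```text
t 4.85 p [0.4614 0.2049 0.1168] x [ 2.e-04  1.e-04 -1.e+00] y [-1.074e-01 -9.942e-01 -1.000e-04] F [-0.07  0.6  -1.64] T [0.05 0.01 0.03] w 0.055 q [0.3   0.494 1.776 0.    0.871 1.978]
```

View pics/s5.png

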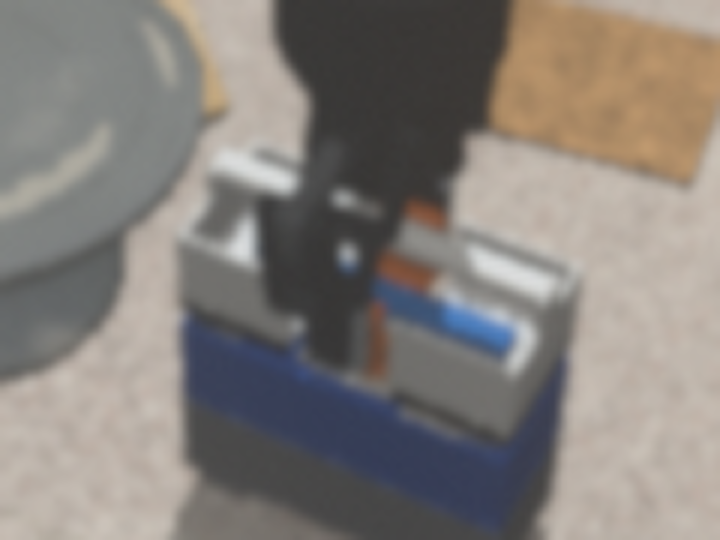

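```bash
python3 -c "
from h import *
print(back('top',[[190,291],[240,285]],0))
goto([.4614,.083,.16],-.108)
"
```

```text
[[ 3.06916625e-01  2.12988254e-01  0.00000000e+00]
 [ 3.17082419e-01  8.31363998e-02 -1.11022302e-16]]
t 4.85 p [0.4614 0.2049 0.1168] x [ 2.e-04  1.e-04 -1.e+00] y [-1.074e-01 -9.942e-01 -1.000e-04] F [-0.07  0.6  -1.64] T [0.05 0.01 0.03] w 0.055 q [0.3   0.494 1.776 0.    0.871 1.978]
tool shift [-0.0432  0.1212 -0.0131] rotvec deg [ 0.02 -0.01  0.01] shift in goal axes [-0.0432  0.1212 -0.0132] n rows 3.0
```

>>> {"api": "jog_arm", "payload": {"plan": [{"xyz": [-0.02,0,0],"rotation": [0,0,0]},{"xyz": [-0.022,0.008,0],"rotation": [0,0,0]},{"xyz": [-0.002,0.025,-0.003],"rotation": [0,0,0]},{"xyz": [0,0.03,-0.004],"rotation": [0,0,0]},{"xyz": [0,0.03,-0.004],"rotation": [0,0,0]}]}}

```text
time_s: 5.35
ee_pos: [0.4622, 0.1104, 0.1605]
tool_rot: [0.706, -0.038, -0.706, -0.038]
contact_force: [0.2, -0.6, -2.9]
grip_width: 0.0543
```

>>> {"api": "jog_arm", "payload": {"plan": [{"xyz": [0,0.02,-0.002],"rotation": [0,0,0]},{"xyz": [0.015,0.008,0],"rotation": [0,0,0]},{"xyz": [0.03,0,0],"rotation": [0,0,0]},{"xyz": [0.03,0,0],"rotation": [0,0,0]},{"xyz": [0.025,0,0],"rotation": [0,0,0]}]}}

```text
time_s: 5.85
ee_pos: [0.461, 0.083, 0.0591]
tool_rot: [-0.706, 0.038, 0.706, 0.038]
contact_force: [0.1, -0.7, -2.0]
grip_width: 0.0551
```

```bash
python3 -c "
from h import *
goto([.4614,.083,.026],-.108)
"
```

```text
t 5.85 p [0.461  0.083  0.0591] x [-3.e-04  0.e+00 -1.e+00] y [-0.1078 -0.9942  0.    ] F [ 0.14 -0.67 -1.96] T [0.01 0.02 0.02] w 0.0551 q [0.05  0.564 1.909 0.    0.669 1.729]
tool shift [ 0.0331 -0.0001 -0.0004] rotvec deg [-0.    0.02 -0.  ] shift in goal axes [ 0.0331 -0.0001 -0.0004] n rows 1.0
```

>>> {"api": "jog_arm", "payload": {"plan": [{"xyz": [0.016,0,0],"rotation": [0,0,0]},{"xyz": [0.01,0,0],"rotation": [0,0,0]},{"xyz": [0.004,0,0],"rotation": [0,0,0]},{"xyz": [0.002,0,0],"rotation": [0,0,0]},{"xyz": [0.001,0,0],"rotation": [0,0,0]}]}}

```text
time_s: 6.35
ee_pos: [0.4616, 0.0832, 0.0277]
tool_rot: [0.706, -0.038, -0.706, -0.038]
contact_force: [0.2, 0.3, -2.4]
grip_width: 0.0546
```

>>> {"api": "jog_arm", "payload": {"plan": [{"xyz": [0.002,0,0],"rotation": [0,0,0]},{"xyz": [0.001,0,0],"rotation": [0,0,0]},{"xyz": [0,0,0],"rotation": [0,0,0]}]}}

```text
time_s: 6.65
ee_pos: [0.4618, 0.0832, 0.0255]
tool_rot: [0.707, -0.038, -0.705, -0.038]
contact_force: [-3.5, -0.2, 22.7]
grip_width: 0.0545
```

>>> {"api": "jog_arm", "payload": {"plan": [{"xyz": [-0.0005,0,0],"rotation": [0,0,0]},{"xyz": [0,0,0],"rotation": [0,0,0]},{"xyz": [0,0,0],"rotation": [0,0,0]},{"xyz": [0,0,0],"rotation": [0,0,0]}], "fingers": 0.0854}}

```text
time_s: 7.05
ee_pos: [0.4613, 0.0831, 0.0248]
tool_rot: [0.706, -0.038, -0.706, -0.038]
contact_force: [0.0, 0.1, -0.9]
grip_width: 0.0854
```

```bash
python3 -c "
from h import *
st()
I=ctrl.camera('side');crop(I,200,150,350,270,5,'s6.png')
"
```

```text
t 7.05 p [0.4613 0.0831 0.0248] x [ 1.e-04  0.e+00 -1.e+00] y [-0.1074 -0.9942 -0.    ] F [ 0.02  0.14 -0.89] T [ 0.02 -0.01 -0.01] w 0.0854 q [ 0.051  0.632  1.929 -0.     0.581  1.729]
```

View pics/s6.png

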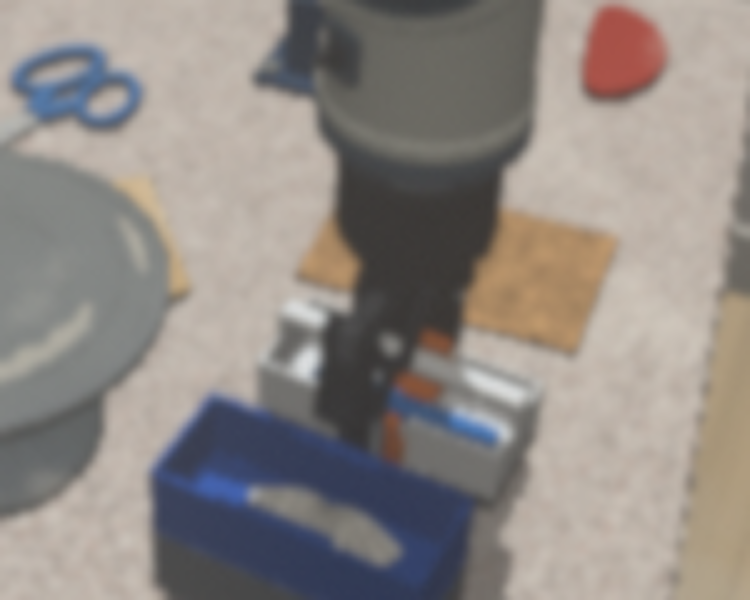

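>>> {"api": "jog_arm", "payload": {"plan": [{"xyz": [-0.03,0,0],"rotation": [0,0,0]},{"xyz": [-0.045,0,0],"rotation": [0,0,0]},{"xyz": [-0.045,0,0],"rotation": [0,0,0]},{"xyz": [-0.02,-0.03,0.003],"rotation": [0,0,0]},{"xyz": [0,-0.045,0.005],"rotation": [0,0,0]}]}}

```text
time_s: 7.6
ee_pos: [0.4631, 0.1585, 0.168]
tool_rot: [0.708, -0.039, -0.704, -0.04]
contact_force: [0.7, 0.2, -0.9]
grip_width: 0.0857
```

```bash
python3 -c "
from h import *
I=ctrl.camera('side');crop(I,200,150,350,270,5,'s7.png')
goto([.4618,.205,.072],-.1076)
"
```

```text
t 7.65 p [0.4622 0.1647 0.1667] x [ 0.0043  0.0027 -1.    ] y [-0.1078 -0.9942 -0.0032] F [-2.65  4.09 -0.14] T [0.06 0.06 0.05] w 0.0856 q [0.219 0.4   1.763 0.002 0.974 1.897]
tool shift [ 0.0948 -0.0397  0.0051] rotvec deg [-0.02 -0.23  0.18] shift in goal axes [ 0.0947 -0.04    0.0047] n rows 3.0
```

View pics/s7.png

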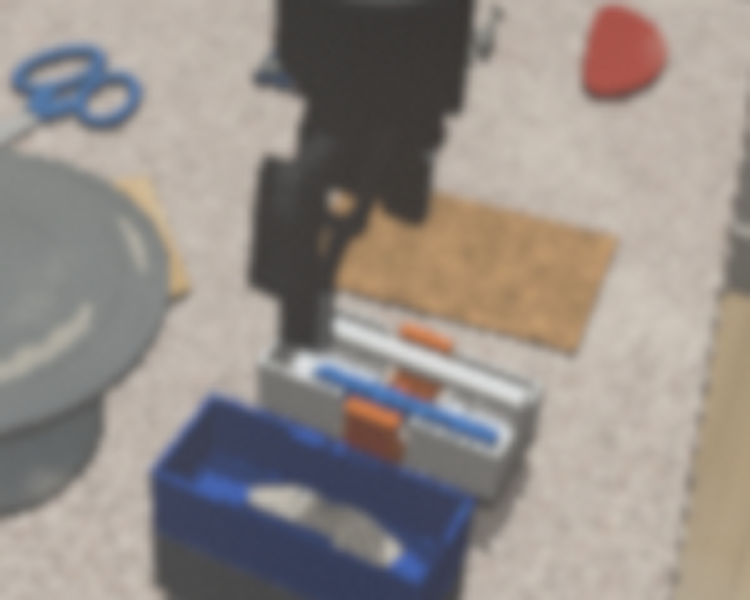

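>>> {"api": "jog_arm", "payload": {"plan": [{"xyz": [0,-0.03,0.003],"rotation": [0,0,0]},{"xyz": [0,-0.015,0.001],"rotation": [0,0,0]},{"xyz": [0,-0.002,0],"rotation": [0,0,0]},{"xyz": [0.01,0,0],"rotation": [0,0,0]},{"xyz": [0,0,0],"rotation": [0,0,0]}]}}

```text
time_s: 8.15
ee_pos: [0.4617, 0.2046, 0.1534]
tool_rot: [-0.705, 0.039, 0.707, 0.038]
contact_force: [-0.7, -0.0, 0.1]
grip_width: 0.085
```

```bash
python3 -c "
from h import *
goto([.4618,.205,.072],-.1076)
"
```

```text
t 8.15 p [0.4617 0.2046 0.1534] x [-2.2e-03 -9.0e-04 -1.0e+00] y [-0.108  -0.9941  0.0011] F [-0.72 -0.    0.09] T [ 0.02  0.01 -0.02] w 0.085 q [ 0.299  0.439  1.739 -0.     0.966  1.978]
tool shift [ 0.0814 -0.0005 -0.0002] rotvec deg [-0.04  0.12 -0.06] shift in goal axes [ 0.0814 -0.0004 -0.0001] n rows 2.0
```

>>> {"api": "jog_arm", "payload": {"plan": [{"xyz": [0.03,0,0],"rotation": [0,0,0]},{"xyz": [0.03,0,0],"rotation": [0,0,0]},{"xyz": [0.018,0,0],"rotation": [0,0,0]},{"xyz": [0.003,0,0],"rotation": [0,0,0]},{"xyz": [0,0,0],"rotation": [0,0,0]}]}}

```text
time_s: 8.65
ee_pos: [0.4623, 0.205, 0.0736]
tool_rot: [-0.706, 0.039, 0.706, 0.038]
contact_force: [-0.4, 0.8, 0.3]
grip_width: 0.0853
```

>>> {"api": "jog_arm", "payload": {"plan": [{"xyz": [0,0,0],"rotation": [0,0,0]},{"xyz": [0,0,0],"rotation": [0,0,0]},{"xyz": [0,0,0],"rotation": [0,0,0]},{"xyz": [0,0,0],"rotation": [0,0,0]},{"xyz": [0,0,0],"rotation": [0,0,0]}], "fingers": 0.04, "grip_force": 35}}

```text
time_s: 9.15
ee_pos: [0.4629, 0.2057, 0.0748]
tool_rot: [0.707, -0.038, -0.705, -0.038]
contact_force: [-1.0, -2.6, 7.2]
grip_width: 0.0557
```

```bash
python3 -c "
from h import *
goto([.4618,.205,.072],-.1076)
I=ctrl.camera('side');crop(I,200,150,350,300,4,'s8.png')
"
```

```text
t 9.15 p [0.4629 0.2057 0.0748] x [ 1.7e-03  2.0e-04 -1.0e+00] y [-1.072e-01 -9.942e-01 -4.000e-04] F [-0.96 -2.58  7.21] T [-0.51  0.08  0.02] w 0.0557 q [ 0.3    0.566  1.807 -0.     0.767  1.979]
tool shift [0.0028 0.0008 0.0011] rotvec deg [ 0.01 -0.09  0.02] shift in goal axes [0.0028 0.0008 0.0011] n rows 1.0
```

View pics/s8.png

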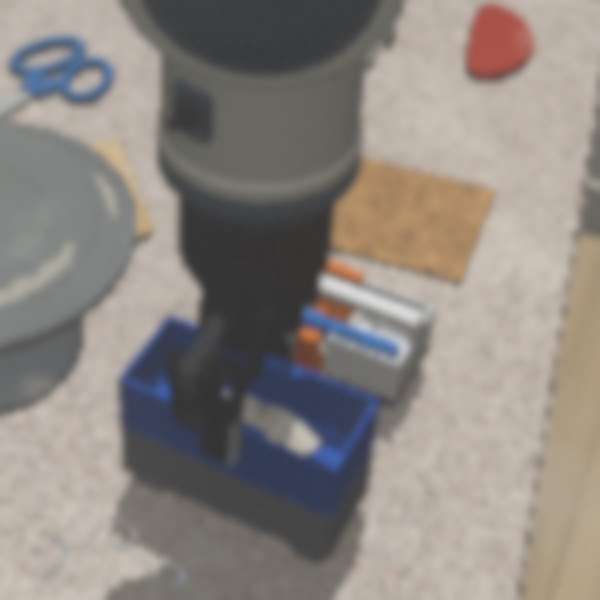

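>>> {"api": "jog_arm", "payload": {"plan": [{"xyz": [-0.003,0,0],"rotation": [0,0,0]},{"xyz": [-0.004,0,0],"rotation": [0,0,0]},{"xyz": [-0.006,0,0],"rotation": [0,0,0]},{"xyz": [-0.006,0,0],"rotation": [0,0,0]},{"xyz": [-0.006,0,0],"rotation": [0,0,0]}]}}

```text
time_s: 9.7
ee_pos: [0.4625, 0.2058, 0.0994]
tool_rot: [0.706, -0.038, -0.706, -0.038]
contact_force: [-0.5, -0.6, -2.3]
grip_width: 0.0554
```

```bash
python3 -c "
from h import *
goto([.4708,-.0585,.14],.02)
I=ctrl.camera('side');crop(I,200,150,350,300,4,'s9.png')
"
```

```text
t 9.7 p [0.4625 0.2058 0.0994] x [ 2.e-04  1.e-04 -1.e+00] y [-1.074e-01 -9.942e-01 -1.000e-04] F [-0.46 -0.58 -2.26] T [-0.03 -0.01  0.02] w 0.0554 q [0.301 0.524 1.788 0.    0.829 1.979]
tool shift [-0.0406  0.2618 -0.0367] rotvec deg [-7.31 -0.01  0.  ] shift in goal axes [-0.0406  0.2644 -0.003 ] n rows 6.0
```

View pics/s9.png

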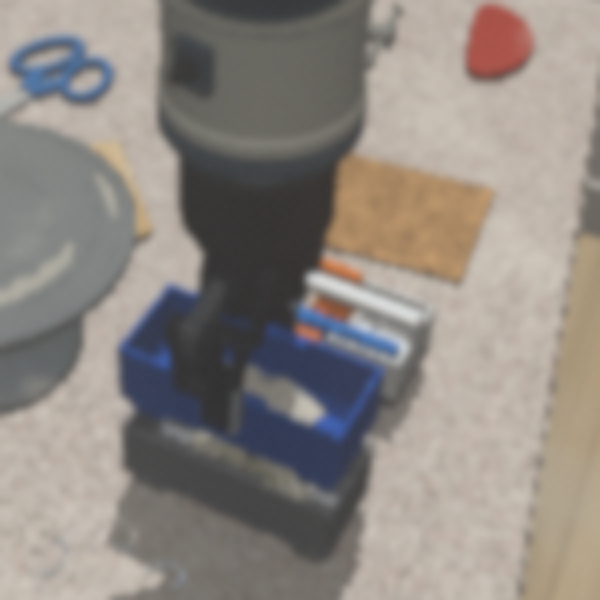

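>>> {"api": "jog_arm", "payload": {"plan": [{"xyz": [-0.02,0,0],"rotation": [0,0,0]},{"xyz": [-0.025,0.005,0],"rotation": [-2.5,0,0]},{"xyz": [-0.01,0.025,-0.002],"rotation": [-2.5,0,0]},{"xyz": [0,0.03,-0.002],"rotation": [-2.3,0,0]},{"xyz": [0,0.03,-0.001],"rotation": [0,0,0]}]}}

```text
time_s: 10.25
ee_pos: [0.4653, 0.1149, 0.1544]
tool_rot: [0.707, 0.008, -0.707, 0.008]
contact_force: [1.4, 0.1, -2.0]
grip_width: 0.0554
```

>>> {"api": "jog_arm", "payload": {"plan": [{"xyz": [0,0.035,-0.001],"rotation": [0,0,0]},{"xyz": [0,0.035,0],"rotation": [0,0,0]},{"xyz": [0,0.035,0],"rotation": [0,0,0]},{"xyz": [0,0.035,0],"rotation": [0,0,0]},{"xyz": [0,0.02,0],"rotation": [0,0,0]}]}}

```text
time_s: 10.75
ee_pos: [0.4694, -0.0465, 0.154]
tool_rot: [0.707, 0.006, -0.707, 0.007]
contact_force: [-0.6, 0.4, -2.3]
grip_width: 0.0553
```

```bash
python3 -c "
from h import *
goto([.474,-.0585,.045],.02)
"
```

```text
t 10.75 p [ 0.4694 -0.0465  0.154 ] x [ 4.e-04 -4.e-04 -1.e+00] y [ 1.860e-02 -9.998e-01  4.000e-04] F [-0.6   0.35 -2.35] T [-0.01  0.03 -0.  ] w 0.0553 q [-0.225  0.398  1.818 -0.     0.925  1.327]
tool shift [ 0.109   0.012  -0.0043] rotvec deg [-0.08 -0.02 -0.02] shift in goal axes [ 0.109   0.0121 -0.0043] n rows 3.0
```

>>> {"api": "jog_arm", "payload": {"plan": [{"xyz": [0.02,0.009,-0.004],"rotation": [0,0,0]},{"xyz": [0.03,0.002,0],"rotation": [0,0,0]},{"xyz": [0.03,0,0],"rotation": [0,0,0]},{"xyz": [0.02,0,0],"rotation": [0,0,0]},{"xyz": [0.008,0,0],"rotation": [0,0,0]}]}}

```text
time_s: 11.25
ee_pos: [0.4729, -0.0551, 0.0444]
tool_rot: [-0.706, -0.007, 0.708, -0.007]
contact_force: [-1.0, 0.4, -1.6]
grip_width: 0.0552
```

>>> {"api": "jog_arm", "payload": {"plan": [{"xyz": [0.002,0,0],"rotation": [0,0,0]},{"xyz": [0.002,0,0],"rotation": [0,0,0]},{"xyz": [0,0,0],"rotation": [0,0,0]}]}}

```text
time_s: 11.55
ee_pos: [0.4741, -0.0553, 0.0425]
tool_rot: [0.708, 0.007, -0.707, 0.007]
contact_force: [-0.4, -0.1, -1.8]
grip_width: 0.0553
```

```bash
python3 -c "
from h import *
goto([.474,-.0585,.039],.02)
I=ctrl.camera('side');crop(I,200,120,350,270,4,'s10.png')
"
```

```text
t 11.55 p [ 0.4741 -0.0553  0.0425] x [ 1.2e-03 -3.0e-04 -1.0e+00] y [ 1.980e-02 -9.998e-01  3.000e-04] F [-0.41 -0.06 -1.81] T [-0.01  0.01  0.01] w 0.0553 q [-0.241  0.602  1.899  0.     0.639  1.31 ]
tool shift [0.0035 0.0032 0.0002] rotvec deg [-0.01 -0.07 -0.02] shift in goal axes [0.0035 0.0032 0.0002] n rows 1.0
```

View pics/s10.png

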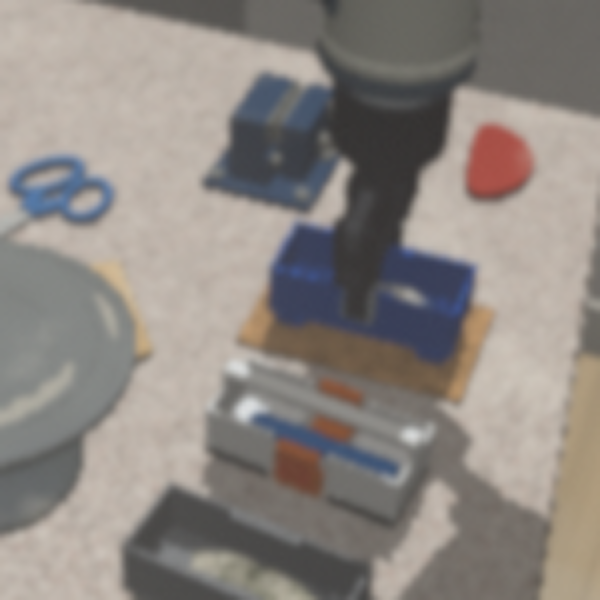

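>>> {"api": "jog_arm", "payload": {"plan": [{"xyz": [0.0015,0.003,0],"rotation": [0,0,0]},{"xyz": [0.001,0,0],"rotation": [0,0,0]},{"xyz": [0.001,0,0],"rotation": [0,0,0]},{"xyz": [0,0,0],"rotation": [0,0,0]}]}}

```text
time_s: 12.0
ee_pos: [0.474, -0.0584, 0.0389]
tool_rot: [0.707, 0.007, -0.707, 0.007]
contact_force: [-2.8, -2.3, 13.9]
grip_width: 0.0551
```

Contact (14 N). Release and rise.

>>> {"api": "jog_arm", "payload": {"plan": [{"xyz": [-0.0005,0,0],"rotation": [0,0,0]},{"xyz": [0,0,0],"rotation": [0,0,0]},{"xyz": [0,0,0],"rotation": [0,0,0]},{"xyz": [0,0,0],"rotation": [0,0,0]}], "fingers": 0.0854}}

```text
time_s: 12.4
ee_pos: [0.4737, -0.0582, 0.0388]
tool_rot: [0.707, 0.007, -0.707, 0.007]
contact_force: [1.5, -0.6, 0.4]
grip_width: 0.0852
```

>>> {"api": "jog_arm", "payload": {"plan": [{"xyz": [-0.02,0,0],"rotation": [0,0,0]},{"xyz": [-0.04,0,0],"rotation": [0,0,0]},{"xyz": [-0.04,0,0],"rotation": [0,0,0]},{"xyz": [-0.03,0.02,0],"rotation": [0,0,0]},{"xyz": [0,0.04,0],"rotation": [0,0,0]}]}}

```text
time_s: 12.9
ee_pos: [0.4765, -0.1179, 0.1725]
tool_rot: [0.709, 0.007, -0.705, 0.009]
contact_force: [1.1, -0.6, 0.4]
grip_width: 0.0856
```

>>> {"api": "jog_arm", "payload": {"plan": [{"xyz": [0,0.045,0],"rotation": [0,0,0]},{"xyz": [0,0.045,0],"rotation": [0,0,0]},{"xyz": [0,0.045,0],"rotation": [0,0,0]},{"xyz": [0,0.02,0],"rotation": [0,0,0]}]}}

```text
time_s: 13.3
ee_pos: [0.4779, -0.2766, 0.1688]
tool_rot: [0.707, 0.006, -0.707, 0.007]
contact_force: [1.0, 0.4, -0.5]
grip_width: 0.0855
```

```bash
python3 - <<'E'
from fit import *
st()
M={}
for n in("side","top"):
    I=ctrl.camera(n); cv2.imwrite(f'pics/{n}11full.png',I)
    if n=='side': crop(I,200,150,350,300,4,'s11.png')
    else: crop(I,130,150,330,300,4,'t11.png')
    for k in["top_tray","middle_tray","bottom_tray"]:
        for d in ctrl.silhouettes(n,k)[:2]:
            print(n,k,round(d['confidence'],2),d['bbox'],d['mask'].sum())
            if (n,k) not in M: M[n,k]=d['mask']; np.save(f'm2_{n}_{k}.npy',d['mask'])
for k,z,p0 in(("top_tray",0,[.4614,.083,-.108]),("middle_tray",.004,[.474,-.0585,.02]),("bottom_tray",0,[.4635,.2045,-.108])):
    for c in(['side'],['top'],['side','top']):
        if all((n,k) in M for n in c): print(k,c,fit(c,[M[n,k] for n in c],lambda p:trayparts(p[0],p[1],z,p[2],k=="top_tray"),p0))
E
```

```text
t 13.3 p [ 0.4779 -0.2766  0.1688] x [ 6.e-04 -9.e-04 -1.e+00] y [ 0.0177 -0.9998  0.001 ] F [ 1.04  0.39 -0.47] T [ 0.01 -0.06 -0.03] w 0.0855 q [-0.633  0.473  1.612 -0.     1.055  0.921]
side top_tray 0.56 [253.9, 205.3, 308.1, 251.6] 1324
side middle_tray 0.9 [265.9, 176.8, 318.0, 211.0] 1140
side bottom_tray 0.96 [229.2, 239.9, 294.4, 288.4] 1584
top bottom_tray 0.66 [179.7, 203.9, 201.0, 245.1] 381
top_tray ['side'] (array([ 0.46248442,  0.08273614, -0.10872   ]), np.float64(0.19903933606184632))
middle_tray ['side'] (array([ 0.4717896 , -0.05947578,  0.0994344 ]), np.float64(0.18245645618614703))
bottom_tray ['side'] (array([ 0.46290784,  0.2019919 , -0.1005366 ]), np.float64(0.24350763390154773))
bottom_tray ['top'] (array([ 0.475428  ,  0.20417927, -0.10974752]), np.float64(0.7067141636479607))
bottom_tray ['side', 'top'] (array([ 0.46352441,  0.20494388, -0.10987658]), np.float64(0.9585150074168077))
```

View pics/s11.png

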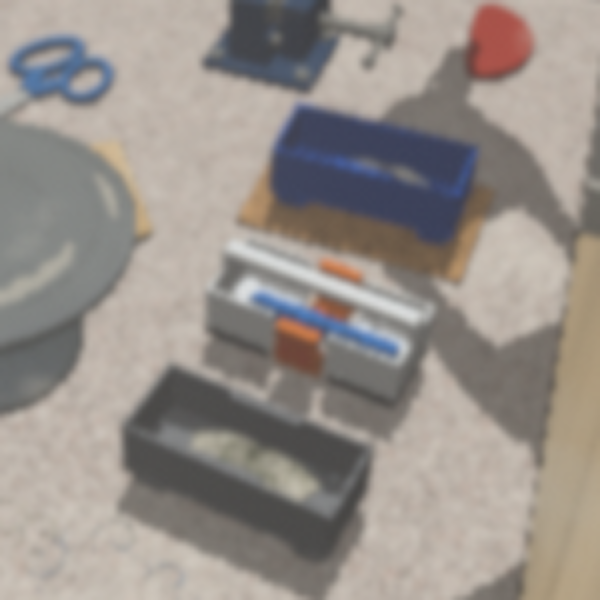

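View pics/t11.png

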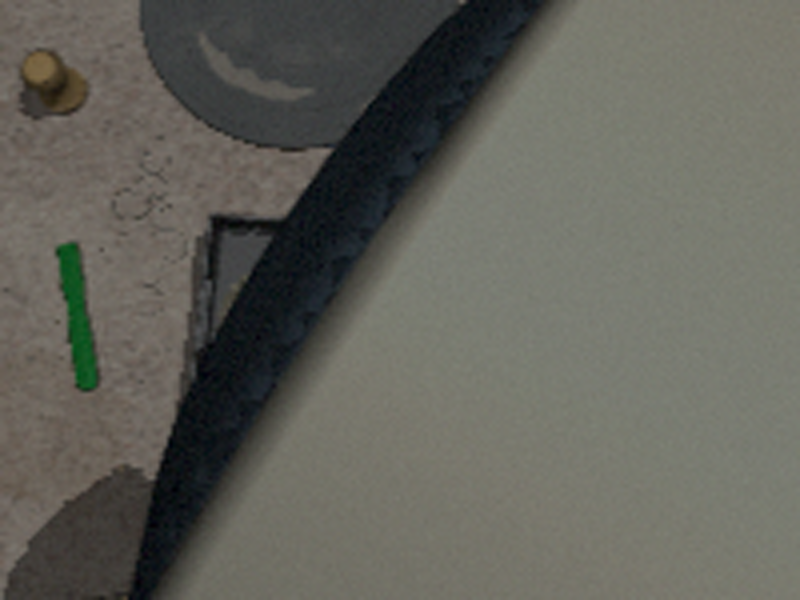

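>>> {"api": "jog_arm", "payload": {"plan": [{"xyz": [0,0.04,0.025],"rotation": [0,0,0]},{"xyz": [0,0.04,0.03],"rotation": [0,0,0]},{"xyz": [0,0.04,0.03],"rotation": [0,0,0]},{"xyz": [0,0.04,0.03],"rotation": [0,0,0]},{"xyz": [0,0.04,0.03],"rotation": [0,0,0]}]}}

```text
time_s: 14.2
ee_pos: [0.3361, -0.4767, 0.169]
tool_rot: [0.707, 0.007, -0.707, 0.007]
contact_force: [1.2, -0.0, 0.5]
grip_width: 0.0848
```

>>> {"api": "jog_arm", "payload": {"plan": [{"xyz": [0,0.04,0.03],"rotation": [0,0,0]},{"xyz": [0,0.04,0.03],"rotation": [0,0,0]},{"xyz": [0,0.03,0.02],"rotation": [0,0,0]}]}}

```text
time_s: 14.5
ee_pos: [0.2575, -0.5892, 0.1689]
tool_rot: [-0.707, -0.007, 0.707, -0.007]
contact_force: [1.4, -0.5, 0.1]
grip_width: 0.0856
```

```bash
cat > look.py <<'E'
from fit import *
import sys
tag=sys.argv[1]; st()
M={}
for n in("side","top"):
    I=ctrl.camera(n); cv2.imwrite(f'pics/{n}{tag}full.png',I)
    for k in["top_tray","middle_tray","bottom_tray"]:
        for d in ctrl.silhouettes(n,k)[:1]:
            print(n,k,round(d['confidence'],2),d['bbox'],d['mask'].sum())
            if (n,k) not in M: M[n,k]=d['mask']
E2=((0,1),(1,2),(2,3),(3,0),(4,5),(5,6),(6,7),(7,4),(0,4),(1,5),(2,6),(3,7))
P={}
for k,z,p0 in(("top_tray",0,[.4614,.083,-.108]),("middle_tray",.004,[.474,-.0585,.02]),("bottom_tray",0,[.4635,.2045,-.108])):
    for c in(['side'],['top'],['side','top']):
        if all((n,k) in M for n in c): P[k]=fit(c,[M[n,k] for n in c],lambda p:trayparts(p[0],p[1],z,p[2],k=="top_tray"),p0);print(k,c,P[k])
for n,b in(('side',(220,150,345,300)),('top',(150,170,330,270))):
    x0,y0,x1,y1=b; I=cv2.imread(f'pics/{n}{tag}full.png'); I=cv2.resize(I[y0:y1,x0:x1],None,fx=4,fy=4,interpolation=cv2.INTER_CUBIC); J=I.copy()
    for k,z in(("top_tray",0),("middle_tray",.004),("bottom_tray",0)):
        if k not in P: continue
        p=P[k][0]
        for g in trayparts(p[0],p[1],z,p[2],k=="top_tray"):
            u=np.round((proj(n,g)+.5-[x0,y0])*4).astype(int)
            for i,j in E2: cv2.line(J,tuple(map(int,u[i])),tuple(map(int,u[j])),(0,255,0),1)
    cv2.imwrite(f'pics/{n}{tag}.png',cv2.hconcat([I,J]) if n=='side' else cv2.vconcat([I,J]))
E
python3 look.py A
```

```text
t 14.5 p [ 0.2575 -0.5892  0.1689] x [-1.e-04 -4.e-04 -1.e+00] y [ 1.940e-02 -9.998e-01  4.000e-04] F [ 1.44 -0.52  0.12] T [0.03 0.02 0.01] w 0.0856 q [-1.251  0.588  1.379 -0.     1.174  0.3  ]
side top_tray 0.69 [253.2, 209.0, 308.3, 251.0] 1199
side middle_tray 0.75 [264.4, 174.5, 316.8, 211.3] 1208
side bottom_tray 0.79 [228.1, 242.0, 291.5, 288.1] 1657
top top_tray 0.81 [222.2, 200.4, 251.3, 254.9] 1010
top middle_tray 0.93 [283.4, 191.0, 306.8, 249.0] 988
top bottom_tray 0.78 [175.3, 203.3, 204.5, 260.1] 960
top_tray ['side'] (array([ 0.46197538,  0.08297853, -0.06458744]), np.float64(0.27229926626230416))
top_tray ['top'] (array([ 0.46295489,  0.08332636, -0.12148768]), np.float64(0.17305743351592662))
top_tray ['side', 'top'] (array([ 0.46263889,  0.08314828, -0.11333741]), np.float64(0.4461472402176717))
middle_tray ['side'] (array([ 0.47266524, -0.06191012,  0.04044144]), np.float64(0.14646498449456757))
middle_tray ['top'] (array([ 0.47575204, -0.06011217,  0.03731925]), np.float64(0.2412596416790317))
middle_tray ['side', 'top'] (array([ 0.47408162, -0.06014422,  0.03233017]), np.float64(0.40407782492908073))
bottom_tray ['side'] (array([ 0.46305837,  0.20258619, -0.08313941]), np.float64(0.21414263268026423))
bottom_tray ['top'] (array([ 0.46306937,  0.20477979, -0.10527531]), np.float64(0.2723833393006325))
bottom_tray ['side', 'top'] (array([ 0.46289957,  0.20475511, -0.1007345 ]), np.float64(0.4885130455939036))
```

```bash
python3 -c "
import cv2
I=cv2.imread('pics/sideA.png');print(I.shape);cv2.imwrite('pics/sideAv.png',cv2.resize(I,(800,480)))"
```

```text
(600, 1000, 3)
```

View pics/topA.png

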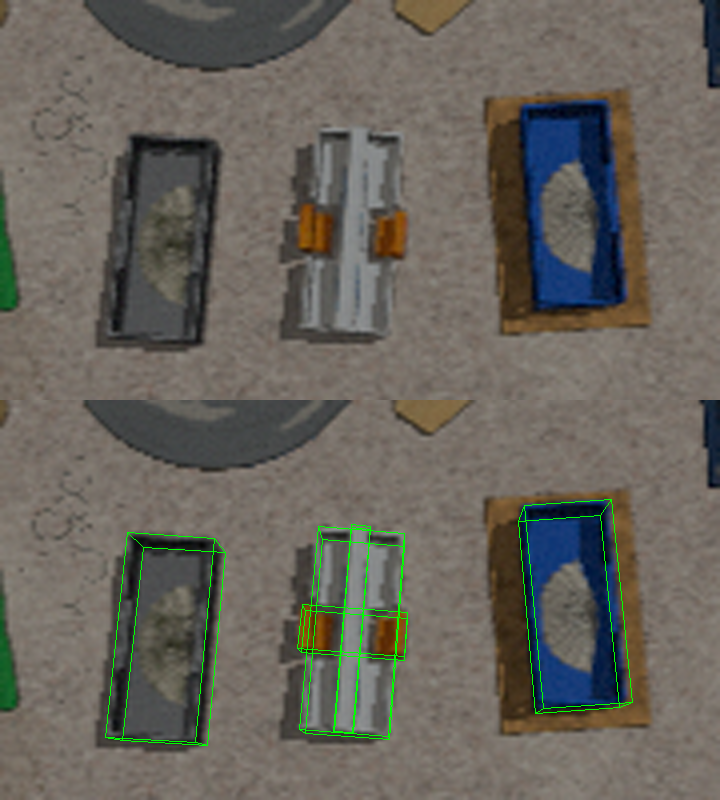

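View pics/sideAv.png

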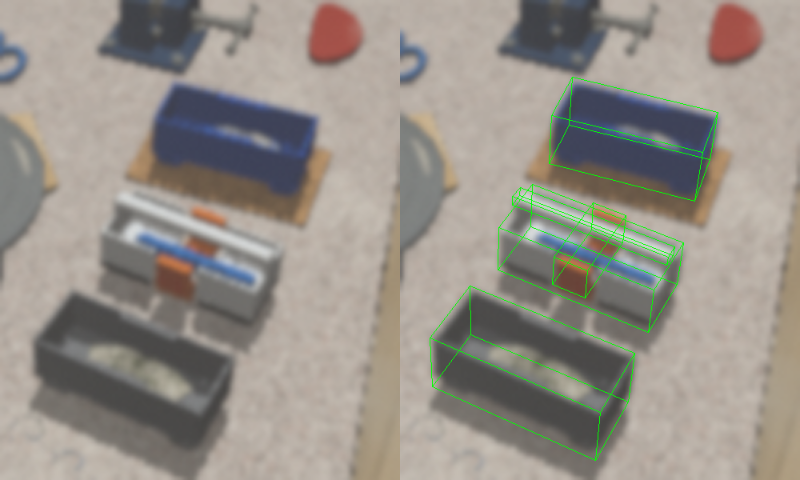

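```bash
python3 -c "
from h import *
goto([.4613,.0831,.165],-.1075)"
```

```text
t 14.9 p [ 0.2602 -0.5864  0.1689] x [-0.e+00  5.e-04 -1.e+00] y [ 2.140e-02 -9.998e-01 -5.000e-04] F [-0.13 -0.24 -0.45] T [0.05 0.01 0.01] w 0.0854 q [-1.246  0.586  1.382  0.     1.173  0.303]
tool shift [ 0.0042 -0.665  -0.2154] rotvec deg [7.39 0.   0.03] shift in goal axes [ 0.0039 -0.6872 -0.1281] n rows 14.0
```

>>> {"api": "jog_arm", "payload": {"plan": [{"xyz": [0,-0.02,-0.01],"rotation": [7.39,0,0]},{"xyz": [0,-0.04,-0.028],"rotation": [0,0,0]},{"xyz": [0,-0.04,-0.028],"rotation": [0,0,0]},{"xyz": [0,-0.043,-0.02],"rotation": [0,0,0]},{"xyz": [0,-0.047,-0.012],"rotation": [0,0,0]}]}}

```text
time_s: 15.4
ee_pos: [0.3765, -0.4059, 0.169]
tool_rot: [0.706, -0.038, -0.706, -0.038]
contact_force: [1.5, -0.7, 0.2]
grip_width: 0.0852
```

>>> {"api": "jog_arm", "payload": {"plan": [{"xyz": [0,-0.047,-0.01],"rotation": [0,0,0]},{"xyz": [0,-0.048,-0.005],"rotation": [0,0,0]},{"xyz": [0,-0.048,-0.004],"rotation": [0,0,0]},{"xyz": [0,-0.048,-0.003],"rotation": [0,0,0]},{"xyz": [0,-0.048,-0.003],"rotation": [0,0,0]}]}}

```text
time_s: 15.9
ee_pos: [0.4256, -0.1704, 0.1691]
tool_rot: [0.706, -0.038, -0.706, -0.038]
contact_force: [0.7, 0.6, 0.3]
grip_width: 0.0854
```

```bash
python3 -c "
from h import *
goto([.4613,.0831,.165],-.1075)"
```

```text
t 15.9 p [ 0.4256 -0.1704  0.1691] x [ 5.e-04 -2.e-04 -1.e+00] y [-1.079e-01 -9.942e-01  1.000e-04] F [0.68 0.57 0.35] T [-0.02 -0.02 -0.  ] w 0.0854 q [-0.511  0.359  1.831  0.     0.952  1.168]
tool shift [ 0.004  -0.2559 -0.0081] rotvec deg [-0.03 -0.03 -0.01] shift in goal axes [ 0.0041 -0.2559 -0.0083] n rows 6.0
```

>>> {"api": "jog_arm", "payload": {"plan": [{"xyz": [0,-0.048,-0.002],"rotation": [0,0,0]},{"xyz": [0,-0.048,-0.002],"rotation": [0,0,0]},{"xyz": [0,-0.048,-0.002],"rotation": [0,0,0]},{"xyz": [0,-0.048,-0.002],"rotation": [0,0,0]},{"xyz": [0,-0.044,0],"rotation": [0,0,0]}]}}

```text
time_s: 16.4
ee_pos: [0.459, 0.0636, 0.1691]
tool_rot: [0.706, -0.038, -0.706, -0.038]
contact_force: [0.7, -0.6, 0.6]
grip_width: 0.0851
```

>>> {"api": "jog_arm", "payload": {"plan": [{"xyz": [0,-0.02,0],"rotation": [0,0,0]},{"xyz": [0.02,0,0],"rotation": [0,0,0]},{"xyz": [0.03,0,0],"rotation": [0,0,0]},{"xyz": [0,0,0],"rotation": [0,0,0]}]}}

```text
time_s: 16.8
ee_pos: [0.4594, 0.0813, 0.1168]
tool_rot: [-0.705, 0.038, 0.708, 0.038]
contact_force: [0.2, -0.1, -0.2]
grip_width: 0.0853
```

```bash
python3 -c "
from h import *
goto([.4613,.0831,.025],-.1075)"
```

```text
t 16.8 p [0.4594 0.0813 0.1168] x [-4.3e-03 -2.0e-04 -1.0e+00] y [-1.073e-01 -9.942e-01  7.000e-04] F [ 0.23 -0.06 -0.19] T [-0.01  0.05  0.03] w 0.0853 q [0.047 0.456 1.864 0.    0.826 1.725]
tool shift [ 0.0918 -0.0021 -0.0021] rotvec deg [-0.    0.25 -0.04] shift in goal axes [ 0.0918 -0.002  -0.0017] n rows 2.0
```

>>> {"api": "jog_arm", "payload": {"plan": [{"xyz": [0.03,-0.001,0],"rotation": [0,0,0]},{"xyz": [0.03,-0.001,0],"rotation": [0,0,0]},{"xyz": [0.02,0,0],"rotation": [0,0,0]},{"xyz": [0.01,0,0],"rotation": [0,0,0]},{"xyz": [0,0,0],"rotation": [0,0,0]}]}}

```text
time_s: 17.3
ee_pos: [0.4614, 0.0826, 0.0288]
tool_rot: [-0.706, 0.039, 0.706, 0.038]
contact_force: [-0.1, 0.5, 0.7]
grip_width: 0.0855
```

```bash
python3 -c "
from h import *
goto([.4613,.0831,.025],-.1075)"
```

```text
t 17.3 p [0.4614 0.0826 0.0288] x [-1.2e-03 -1.0e-04 -1.0e+00] y [-1.087e-01 -9.941e-01  2.000e-04] F [-0.15  0.49  0.68] T [ 0.05 -0.01 -0.01] w 0.0855 q [0.05  0.624 1.926 0.    0.593 1.729]
tool shift [ 0.0038 -0.0005  0.0002] rotvec deg [-0.08  0.07 -0.01] shift in goal axes [ 0.0038 -0.0005  0.0002] n rows 1.0
```

>>> {"api": "jog_arm", "payload": {"plan": [{"xyz": [0.002,-0.0005,0],"rotation": [0,0,0]},{"xyz": [0,0,0],"rotation": [0,0,0]}]}}

```text
time_s: 17.5
ee_pos: [0.4623, 0.0831, 0.0277]
tool_rot: [0.707, -0.039, -0.706, -0.039]
contact_force: [0.8, -0.4, 0.3]
grip_width: 0.0858
```

>>> {"api": "jog_arm", "payload": {"plan": [{"xyz": [0,0,0],"rotation": [0,0,0]},{"xyz": [0,0,0],"rotation": [0,0,0]},{"xyz": [0,0,0],"rotation": [0,0,0]},{"xyz": [0,0,0],"rotation": [0,0,0]},{"xyz": [0,0,0],"rotation": [0,0,0]}], "fingers": 0.04, "grip_force": 35}}

```text
time_s: 18.0
ee_pos: [0.4622, 0.083, 0.0278]
tool_rot: [0.707, -0.039, -0.706, -0.039]
contact_force: [-3.3, 0.7, 22.8]
grip_width: 0.0552
```

>>> {"api": "jog_arm", "payload": {"plan": [{"xyz": [-0.005,0,0],"rotation": [0,0,0]},{"xyz": [-0.015,0,0],"rotation": [0,0,0]},{"xyz": [-0.03,0,0],"rotation": [0,0,0]},{"xyz": [-0.03,0,0],"rotation": [0,0,0]},{"xyz": [-0.02,0,0],"rotation": [0,0,0]}]}}

```text
time_s: 18.5
ee_pos: [0.4619, 0.083, 0.1287]
tool_rot: [0.706, -0.039, -0.706, -0.039]
contact_force: [-0.2, -0.1, -2.3]
grip_width: 0.0542
```

```bash
python3 -c "
from h import *
goto([.4613,.2053,.125],-.105)
I=ctrl.camera('side');crop(I,200,150,350,300,4,'s12.png')"
```

```text
t 18.5 p [0.4619 0.083  0.1287] x [ 1.2e-03  1.0e-04 -1.0e+00] y [-1.09e-01 -9.94e-01 -2.00e-04] F [-0.17 -0.08 -2.29] T [0.02 0.   0.  ] w 0.0542 q [0.05  0.437 1.85  0.    0.853 1.73 ]
tool shift [ 0.0037 -0.1215  0.0139] rotvec deg [-0.24 -0.07  0.01] shift in goal axes [ 0.0037 -0.1216  0.0134] n rows 3.0
```

View pics/s12.png

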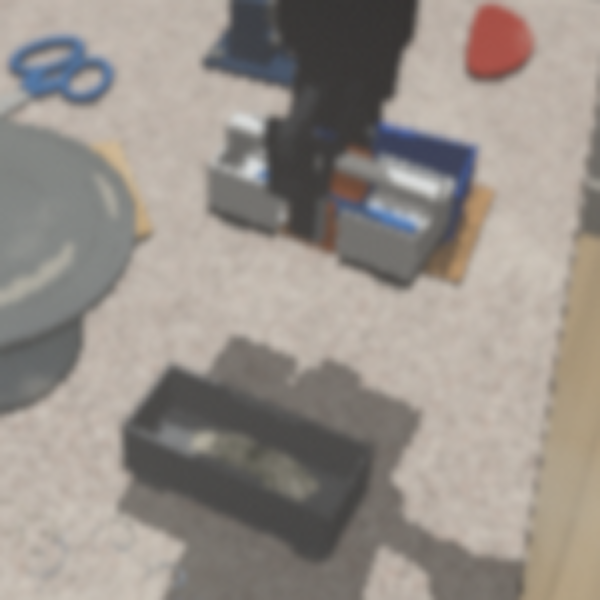

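>>> {"api": "jog_arm", "payload": {"plan": [{"xyz": [0,-0.02,0.002],"rotation": [0,0,0]},{"xyz": [0,-0.04,0.004],"rotation": [0,0,0]},{"xyz": [0,-0.04,0.005],"rotation": [0,0,0]},{"xyz": [0,-0.018,0.002],"rotation": [0,0,0]},{"xyz": [0,-0.003,0],"rotation": [0,0,0]}]}}

```text
time_s: 19.05
ee_pos: [0.4617, 0.2065, 0.1265]
tool_rot: [-0.706, 0.038, 0.706, 0.038]
contact_force: [0.1, 0.1, -2.0]
grip_width: 0.0539
```

>>> {"api": "jog_arm", "payload": {"plan": [{"xyz": [0.015,0,0],"rotation": [0,0,0]},{"xyz": [0.015,0,0],"rotation": [0,0,0]},{"xyz": [0.007,0,0],"rotation": [0,0,0]},{"xyz": [0,0,0],"rotation": [0,0,0]}]}}

```text
time_s: 19.45
ee_pos: [0.4614, 0.2039, 0.0889]
tool_rot: [-0.705, 0.039, 0.707, 0.039]
contact_force: [-0.2, -0.1, -2.1]
grip_width: 0.054
```

```bash
python3 -c "
from h import *
goto([.4616,.2054,.085],-.1075)
I=ctrl.camera('side');crop(I,200,190,320,300,5,'s13.png')"
```

```text
t 19.45 p [0.4614 0.2039 0.0889] x [-2.e-03 -7.e-04 -1.e+00] y [-1.095e-01 -9.940e-01  9.000e-04] F [-0.16 -0.12 -2.12] T [ 0.01 -0.01  0.01] w 0.054 q [ 0.298  0.541  1.799 -0.     0.804  1.978]
tool shift [ 0.0039 -0.0015 -0.    ] rotvec deg [-0.13  0.11 -0.05] shift in goal axes [ 0.0039 -0.0015 -0.    ] n rows 1.0
```

View pics/s13.png

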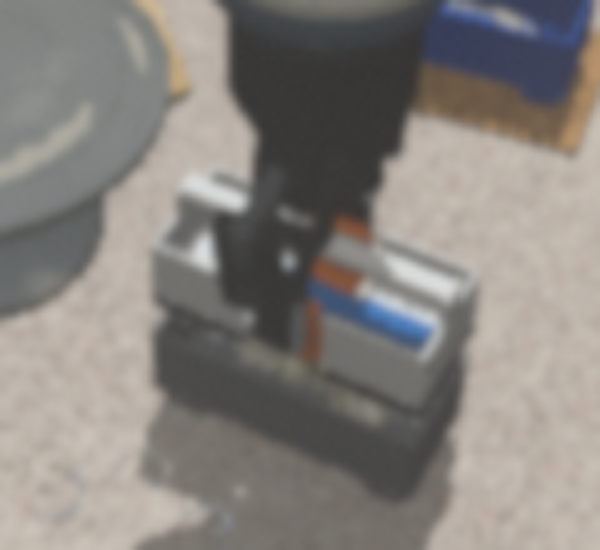

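>>> {"api": "jog_arm", "payload": {"plan": [{"xyz": [0.002,-0.0015,0],"rotation": [0,0,0]},{"xyz": [0.003,0,0],"rotation": [0,0,0]},{"xyz": [0.002,0,0],"rotation": [0,0,0]},{"xyz": [0,0,0],"rotation": [0,0,0]}]}}

```text
time_s: 19.9
ee_pos: [0.4621, 0.2061, 0.0827]
tool_rot: [-0.706, 0.039, 0.706, 0.039]
contact_force: [-0.1, 0.6, -1.8]
grip_width: 0.0541
```

>>> {"api": "jog_arm", "payload": {"plan": [{"xyz": [0.002,0,0],"rotation": [0,0,0]},{"xyz": [0.002,0,0],"rotation": [0,0,0]},{"xyz": [0,0,0],"rotation": [0,0,0]}]}}

```text
time_s: 20.2
ee_pos: [0.4621, 0.206, 0.0786]
tool_rot: [-0.706, 0.039, 0.706, 0.038]
contact_force: [-0.1, -2.8, -1.1]
grip_width: 0.0542
```

>>> {"api": "jog_arm", "payload": {"plan": [{"xyz": [0,0.001,0],"rotation": [0,0,0]},{"xyz": [0.0015,0,0],"rotation": [0,0,0]},{"xyz": [0.0015,0,0],"rotation": [0,0,0]},{"xyz": [0,0,0],"rotation": [0,0,0]}]}}

```text
time_s: 20.6
ee_pos: [0.462, 0.2052, 0.0756]
tool_rot: [-0.706, 0.039, 0.706, 0.039]
contact_force: [-0.4, -0.2, -1.5]
grip_width: 0.0543
```

Sliding in freely (origin ≈ 48 mm). Continue in small steps until the seal touches.

>>> {"api": "jog_arm", "payload": {"plan": [{"xyz": [0.0015,0,0],"rotation": [0,0,0]},{"xyz": [0.0015,0,0],"rotation": [0,0,0]},{"xyz": [0.001,0,0],"rotation": [0,0,0]},{"xyz": [0,0,0],"rotation": [0,0,0]}]}}

```text
time_s: 21.0
ee_pos: [0.4621, 0.2052, 0.0717]
tool_rot: [-0.706, 0.039, 0.706, 0.039]
contact_force: [-0.4, 0.3, 1.1]
grip_width: 0.0543
```

>>> {"api": "jog_arm", "payload": {"plan": [{"xyz": [0,0,0],"rotation": [0,0,0]},{"xyz": [0,0,0],"rotation": [0,0,0]},{"xyz": [0,0,0],"rotation": [0,0,0]},{"xyz": [0,0,0],"rotation": [0,0,0]}], "fingers": 0.0854}}

```text
time_s: 21.4
ee_pos: [0.4621, 0.2052, 0.0718]
tool_rot: [0.706, -0.039, -0.706, -0.039]
contact_force: [0.1, -0.3, -0.1]
grip_width: 0.0853
```

>>> {"api": "jog_arm", "payload": {"plan": [{"xyz": [-0.015,0,0],"rotation": [0,0,0]},{"xyz": [-0.025,0,0],"rotation": [0,0,0]},{"xyz": [-0.03,0,0],"rotation": [0,0,0]},{"xyz": [-0.01,0,0],"rotation": [0,0,0]},{"xyz": [0,0,0],"rotation": [0,0,0]}]}}

```text
time_s: 21.9
ee_pos: [0.4628, 0.2054, 0.153]
tool_rot: [0.707, -0.038, -0.705, -0.039]
contact_force: [0.2, 0.6, 0.4]
grip_width: 0.0852
```

```bash
python3 -c "
from h import *
goto([.4616,.2054,.155],-.1075)
I=ctrl.camera('side');crop(I,200,190,320,300,5,'s14.png')"
```

```text
t 21.9 p [0.4628 0.2054 0.153 ] x [ 2.7e-03  8.0e-04 -1.0e+00] y [-0.109  -0.994  -0.0011] F [0.18 0.63 0.44] T [0.   0.04 0.05] w 0.0852 q [0.3   0.439 1.74  0.    0.96  1.98 ]
tool shift [-0.002   0.0001  0.0012] rotvec deg [-0.1  -0.15  0.07] shift in goal axes [-0.002   0.0001  0.0012] n rows 1.0
```

View pics/s14.png

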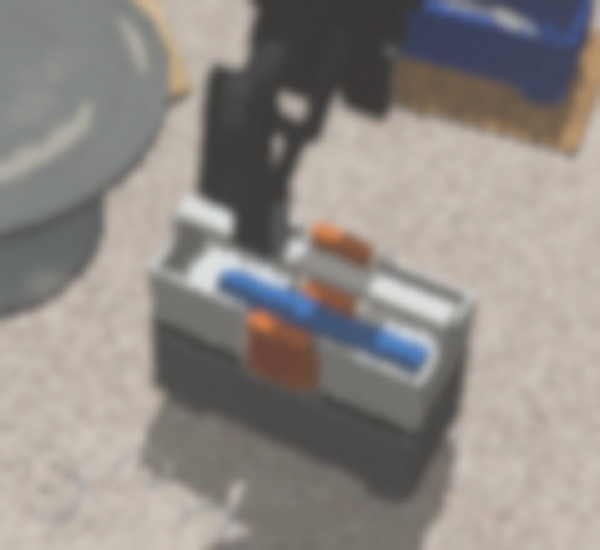

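>>> {"api": "jog_arm", "payload": {"plan": [{"xyz": [0,0,0],"rotation": [0,0,0]},{"xyz": [0,0,0],"rotation": [0,0,0]},{"xyz": [0,0,0],"rotation": [0,0,0]},{"xyz": [0,0,0],"rotation": [0,0,0]},{"xyz": [0,0,0],"rotation": [0,0,0]}], "fingers": 0.0, "grip_force": 20}}

```text
time_s: 22.45
ee_pos: [0.462, 0.2051, 0.1515]
tool_rot: [-0.706, 0.039, 0.706, 0.039]
contact_force: [0.2, 0.2, 0.2]
grip_width: 0.0122
```

>>> {"api": "jog_arm", "payload": {"plan": [{"xyz": [0.015,0,0],"rotation": [0,0,0]},{"xyz": [0.012,0,0],"rotation": [0,0,0]},{"xyz": [0.004,0,0],"rotation": [0,0,0]},{"xyz": [0,0,0],"rotation": [0,0,0]}]}}

```text
time_s: 22.85
ee_pos: [0.4618, 0.2051, 0.1204]
tool_rot: [-0.706, 0.039, 0.706, 0.038]
contact_force: [-0.2, -0.2, -0.2]
grip_width: 0.0005
```

>>> {"api": "jog_arm", "payload": {"plan": [{"xyz": [0.001,0,0],"rotation": [0,0,0]},{"xyz": [0.001,0,0],"rotation": [0,0,0]},{"xyz": [0.001,0,0],"rotation": [0,0,0]},{"xyz": [0,0,0],"rotation": [0,0,0]}]}}

```text
time_s: 23.25
ee_pos: [0.4625, 0.2053, 0.1182]
tool_rot: [0.706, -0.038, -0.706, -0.039]
contact_force: [-0.1, 0.1, 5.5]
grip_width: 0.0001
```

>>> {"api": "jog_arm", "payload": {"plan": [{"xyz": [0.0005,0,0],"rotation": [0,0,0]},{"xyz": [0.0005,0,0],"rotation": [0,0,0]},{"xyz": [0,0,0],"rotation": [0,0,0]}]}}

```text
time_s: 23.55
ee_pos: [0.4625, 0.2054, 0.1173]
tool_rot: [0.706, -0.038, -0.706, -0.039]
contact_force: [-0.3, 1.2, 5.4]
grip_width: 0.0004
```

>>> {"api": "jog_arm", "payload": {"plan": [{"xyz": [0.001,0,0],"rotation": [0,0,0]},{"xyz": [0.0005,0,0],"rotation": [0,0,0]},{"xyz": [0,0,0],"rotation": [0,0,0]}]}}

```text
time_s: 23.85
ee_pos: [0.4624, 0.2052, 0.1154]
tool_rot: [0.706, -0.039, -0.706, -0.039]
contact_force: [1.9, -2.0, 2.2]
grip_width: -0.0001
```

>>> {"api": "jog_arm", "payload": {"plan": [{"xyz": [0.001,0,0],"rotation": [0,0,0]},{"xyz": [0.0005,0,0],"rotation": [0,0,0]},{"xyz": [0,0,0],"rotation": [0,0,0]}]}}

```text
time_s: 24.15
ee_pos: [0.4617, 0.2051, 0.1135]
tool_rot: [-0.706, 0.039, 0.706, 0.039]
contact_force: [0.3, -0.5, -0.7]
grip_width: -0.0001
```

>>> {"api": "jog_arm", "payload": {"plan": [{"xyz": [0.0005,0,0],"rotation": [0,0,0]},{"xyz": [0.0005,0,0],"rotation": [0,0,0]},{"xyz": [0,0,0],"rotation": [0,0,0]}]}}

```text
time_s: 24.45
ee_pos: [0.4619, 0.2052, 0.1127]
tool_rot: [-0.706, 0.039, 0.706, 0.039]
contact_force: [-1.4, -0.3, 3.1]
grip_width: 0.0002
```

```bash
python3 -c "
from h import *
st()
I=ctrl.camera('side');crop(I,200,190,320,300,5,'s15.png')"
```

```text
t 24.45 p [0.4619 0.2052 0.1127] x [-4.e-04 -0.e+00 -1.e+00] y [-1.09e-01 -9.94e-01  1.00e-04] F [-1.45 -0.28  3.09] T [ 0.    0.23 -0.01] w 0.0002 q [0.3   0.502 1.778 0.    0.862 1.98 ]
```

View pics/s15.png

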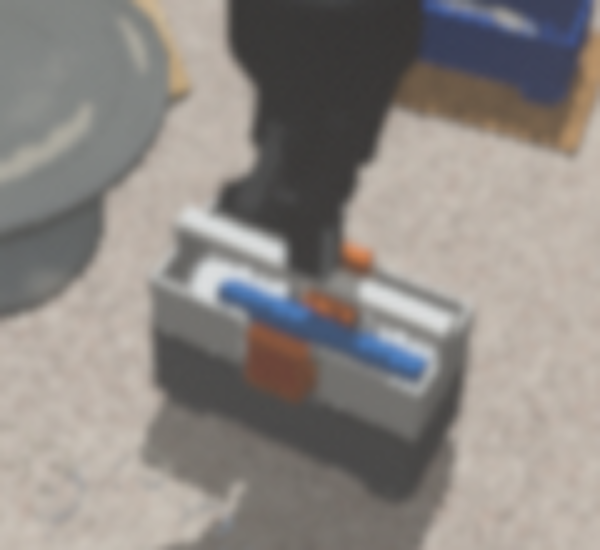

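>>> {"api": "jog_arm", "payload": {"plan": [{"xyz": [0.0005,0,0],"rotation": [0,0,0]},{"xyz": [0.0005,0,0],"rotation": [0,0,0]},{"xyz": [0,0,0],"rotation": [0,0,0]}]}}

```text
time_s: 24.8
ee_pos: [0.462, 0.2052, 0.1117]
tool_rot: [-0.706, 0.039, 0.706, 0.039]
contact_force: [-1.3, -0.4, 3.9]
grip_width: -0.0006
```

>>> {"api": "jog_arm", "payload": {"plan": [{"xyz": [0.0005,0,0],"rotation": [0,0,0]},{"xyz": [0.0005,0,0],"rotation": [0,0,0]},{"xyz": [0,0,0],"rotation": [0,0,0]}]}}

```text
time_s: 25.1
ee_pos: [0.4621, 0.2052, 0.1111]
tool_rot: [0.706, -0.039, -0.706, -0.039]
contact_force: [-4.2, 0.1, 11.0]
grip_width: -0.0001
```

>>> {"api": "jog_arm", "payload": {"plan": [{"xyz": [-0.003,0,0],"rotation": [0,0,0]},{"xyz": [0,0,0],"rotation": [0,0,0]},{"xyz": [0,0,0],"rotation": [0,0,0]}]}}

```text
time_s: 25.4
ee_pos: [0.4623, 0.2052, 0.1137]
tool_rot: [0.706, -0.039, -0.706, -0.039]
contact_force: [0.0, 0.4, -0.1]
grip_width: -0.0003
```

>>> {"api": "jog_arm", "payload": {"plan": [{"xyz": [-0.02,0,0],"rotation": [0,0,0]},{"xyz": [-0.04,0,0],"rotation": [0,0,0]},{"xyz": [-0.03,0.02,0],"rotation": [0,0,0]},{"xyz": [0,0.045,0.005],"rotation": [0,0,0]},{"xyz": [0,0.045,0.01],"rotation": [0,0,0]}]}}

```text
time_s: 25.9
ee_pos: [0.4359, 0.0967, 0.2045]
tool_rot: [0.707, -0.038, -0.705, -0.038]
contact_force: [0.6, -0.5, 0.7]
grip_width: -0.0001
```

>>> {"api": "jog_arm", "payload": {"plan": [{"xyz": [0,0.048,0.01],"rotation": [0,0,0]},{"xyz": [0,0.048,0.01],"rotation": [0,0,0]},{"xyz": [0,0.048,0.01],"rotation": [0,0,0]},{"xyz": [0,0.048,0.01],"rotation": [0,0,0]},{"xyz": [0,0.048,0.01],"rotation": [0,0,0]}]}}

```text
time_s: 26.4
ee_pos: [0.3584, -0.1374, 0.2038]
tool_rot: [0.706, -0.039, -0.706, -0.038]
contact_force: [1.3, -1.1, 0.7]
grip_width: -0.0001
```

>>> {"api": "jog_arm", "payload": {"plan": [{"xyz": [0,0.048,0.01],"rotation": [0,0,0]},{"xyz": [0,0.048,0.01],"rotation": [0,0,0]},{"xyz": [0,0.048,0.01],"rotation": [0,0,0]},{"xyz": [0,0.048,0.01],"rotation": [0,0,0]},{"xyz": [0,0.048,0.01],"rotation": [0,0,0]}]}}

```text
time_s: 26.9
ee_pos: [0.2823, -0.3708, 0.2037]
tool_rot: [0.706, -0.039, -0.706, -0.039]
contact_force: [1.9, 1.0, -0.2]
grip_width: 0.0004
```

>>> {"api": "jog_arm", "payload": {"plan": [{"xyz": [0,0.048,0.01],"rotation": [0,0,0]},{"xyz": [0,0.048,0.01],"rotation": [0,0,0]},{"xyz": [0,0.048,0.01],"rotation": [0,0,0]},{"xyz": [0,0,0],"rotation": [0,0,0]},{"xyz": [0,0,0],"rotation": [0,0,0]}]}}

```text
time_s: 27.4
ee_pos: [0.2373, -0.5093, 0.2031]
tool_rot: [-0.706, 0.039, 0.706, 0.039]
contact_force: [-0.1, -0.5, -0.2]
grip_width: 0.0
```

```bash
sed -i 's/for k,z,p0 in(("top_tray",0,\[.4614,.083,-.108\])/for k,z,p0 in(("top_tray",.04,[.4625,.2045,-.108])/; s/for k,z in(("top_tray",0)/for k,z in(("top_tray",.04)/' look.py; python3 look.py B; python3 -c "
import cv2
I=cv2.imread('pics/sideB.png');cv2.imwrite('pics/sideBv.png',cv2.resize(I,(800,480)))"
```

```text
t 27.4 p [ 0.2373 -0.5093  0.2031] x [-2.e-04  7.e-04 -1.e+00] y [-1.106e-01 -9.939e-01 -6.000e-04] F [-0.08 -0.5  -0.19] T [0.03 0.   0.02] w 0.0 q [-1.241  0.444  1.549  0.     1.149  0.441]
side bottom_tray 0.87 [228.2, 257.9, 293.8, 288.5] 788
top top_tray 0.73 [171.4, 198.1, 204.3, 257.2] 1392
top middle_tray 0.79 [281.4, 196.0, 308.3, 250.0] 866
top bottom_tray 0.6 [199.0, 208.6, 206.8, 252.9] 36
top_tray ['top'] (array([ 0.46210741,  0.20500054, -0.12507695]), np.float64(0.0858763136535644))
middle_tray ['top'] (array([ 0.47453627, -0.05960959,  0.01699732]), np.float64(0.3136799483306836))
bottom_tray ['side'] (array([ 0.46229571,  0.20227439, -0.11953404]), np.float64(0.6319687584163749))
bottom_tray ['top'] (array([ 0.46218146,  0.20572659, -0.11204018]), np.float64(0.9651795594767081))
bottom_tray ['side', 'top'] (array([ 0.46282583,  0.20331099, -0.13984791]), np.float64(1.5986769180207665))
```

View pics/sideBv.png

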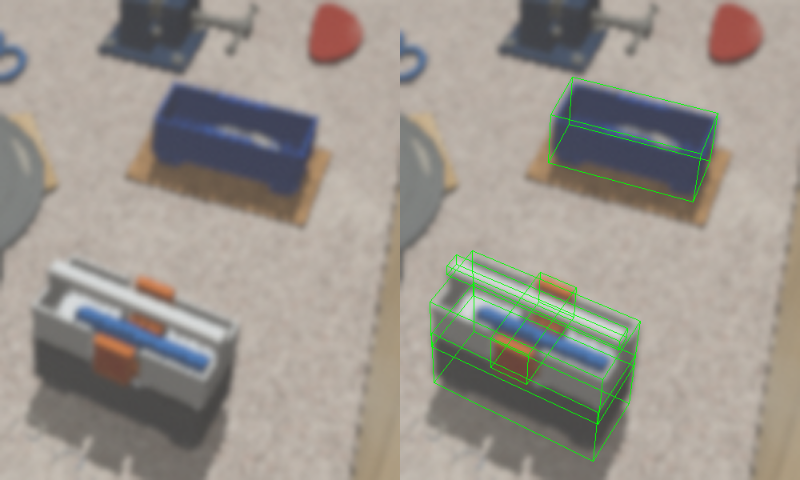

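View pics/topB.png

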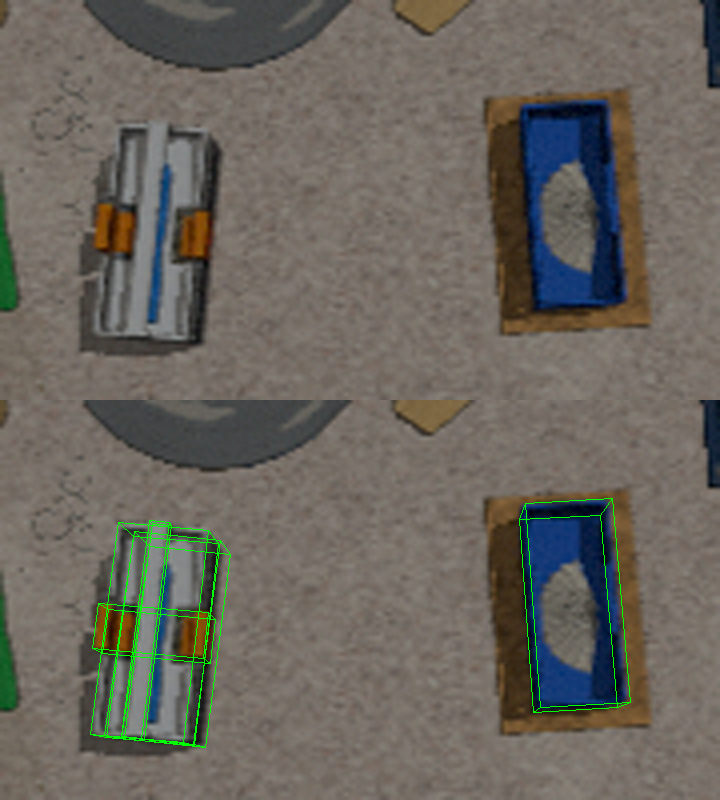

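```bash
python3 - <<'E'
from h import *
I=cv2.imread('pics/sideBfull.png'); crop(I,200,190,320,300,5,'s16.png')
b=cv2.cvtColor(cv2.imread('pics/s16.png'),cv2.COLOR_BGR2GRAY).astype(np.float32)
for nm in('s14.png','s15.png'):
    a=cv2.cvtColor(cv2.imread('pics/'+nm),cv2.COLOR_BGR2GRAY).astype(np.float32)
    for r in((380,480,290,445),(150,240,220,330),(235,330,300,410),(340,470,260,330)):
        x0,x1,y0,y1=r; t=a[y0:y1,x0:x1]; res=cv2.matchTemplate(b[y0-30:y1+30,x0-30:x1+30],t,cv2.TM_CCOEFF_NORMED); _,v,_,l=cv2.minMaxLoc(res); print(nm,r,'shift px/5',l[0]-30,l[1]-30,round(v,3))
# expected px*5 for 4mm drop
print((proj('side',[[.463,.2,.09],[.463,.2,.086]])*5).round(1))
E
```

```text
s14.png (380, 480, 290, 445) shift px/5 -1 9 0.989
s14.png (150, 240, 220, 330) shift px/5 0 10 0.915
s14.png (235, 330, 300, 410) shift px/5 -1 10 0.821
s14.png (340, 470, 260, 330) shift px/5 -3 8 0.794
s15.png (380, 480, 290, 445) shift px/5 0 -1 0.996
s15.png (150, 240, 220, 330) shift px/5 0 -1 0.997
s15.png (235, 330, 300, 410) shift px/5 -3 -3 0.775
s15.png (340, 470, 260, 330) shift px/5 -2 -2 0.876
[[1309.2 1225. ]
 [1309.  1231.2]]
```

View pics/s16.png

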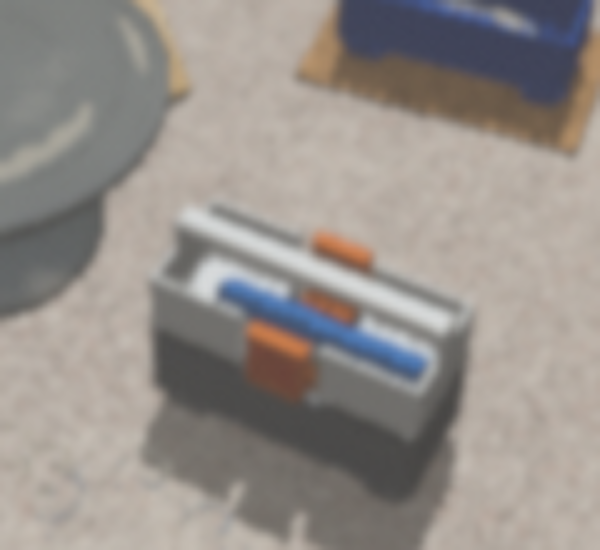

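```bash
python3 -c "
from h import *
st();print(ctrl.sign_off())"
```

```text
t 27.8 p [ 0.2383 -0.5082  0.204 ] x [ 1.e-04 -2.e-04 -1.e+00] y [-1.082e-01 -9.941e-01  2.000e-04] F [-0.05 -0.32  0.55] T [0.04 0.02 0.04] w 0.0002 q [-1.239  0.442  1.55   0.     1.15   0.44 ]
the job is handed in; nothing more can be done
None
```

The job is done and handed in at 27.8 s of the 64 s allowed; signing off reports no verdict. I squeezed the tabs and lifted the white tray off by itself, then set it beside the stack. The blue tray went onto the cork mat. I then laid the white tray back on the grey one and pushed the handle bar down to its firm stop. The highest force reading during that push was 11 N, taken between moves.

**Clipped:**
- With the fingers backed off 3 mm, the reading was about 0 N at a height where a rising tray would still have pressed on them.
- The side picture shows the tray about 6 mm lower than when it was only laid on. It is within about 1 mm of its pushed-down height at both ends.
- I never saw the force peak of the snap itself. That both tabs are in is therefore judged from the height, how level it looks and the pictures, not read from the joints.

**Blue tray:** Its fit from the top camera alone is (0.4745, -0.0596), turned 0.017 rad. The mat is at about (0.475, -0.059), turned 0.02 rad, so it is centred to within a few millimetres. Its scallop is still in it.

**Stack position:** The white tray's top-camera fit is (0.462, 0.205). The grey tray had been found at (0.463, 0.205), so it hardly moved.

**Checks that failed or disagreed:** In the last side picture the network reported neither the white nor the blue tray. The grey tray fitted badly there because it is mostly covered, and its single-camera fits differed by about 3 mm in y. I relied on the top camera, the picture comparison and the force readings instead.

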